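# Right the toppled glassware and restore the bench tray

### The job

The glass reagent bottle and the tall vial have been knocked over and the forceps left lying about. Put them back in the steel tray: stand the bottle upright on its foot in the larger of the two square bays and the vial upright, cap up, in the smaller one, and lay the forceps flat in the long bay. Set them down rather than dropping them, and leave the things that are still standing where they are.

Things in the scene. Friction and masses are not known exactly. Their poses are not given: they have to be found in the camera images.
- tray: low stainless steel tray fixed on the bench, 132 mm (its x) by 160 mm (its y), walls 4 mm thick and 8 mm high, floor 3 mm thick. Origin: centre of its underside, z up. On its -x side one long bay runs along its y; on its +x side are two bays, the larger at +y and the smaller at -y. Small lips stick out 10 mm at the two y ends
- bottle_bay (a point): centre of the floor of the larger square bay (inside 78 mm along the tray's x, 84 mm along its y); axes as the tray's
- vial_bay (a point): centre of the floor of the smaller square bay (inside 78 mm along the tray's x, 64 mm along its y); axes as the tray's
- forceps_bay (a point): centre of the floor of the long bay (inside 42 mm along the tray's x, 152 mm along its y); axes as the tray's
- bottle: clear glass reagent bottle with fixed glass stopper, 146 mm tall: round body 60 mm in diameter from its foot to the shoulder at about 110 mm, then a neck and stopper up to 38 mm wide. Starts lying on its side. About 0.15 kg. Origin: centre of its foot; its z points from foot to stopper
- vial: tall clear glass specimen vial with white screw cap, 84 mm tall, 28 mm in diameter. Starts lying on its side. About 0.03 kg. Origin: centre of its foot; its z points from foot to cap
- forceps: fine steel forceps lying on edge, 126 mm long (its y), 13 mm wide at most (its x), 10 mm high. Origin: middle of its underside
- vial_4: bystander: short capped glass vial standing, 25 mm in diameter, 47 mm tall; origin at its foot
- vial_6: bystander: short capped glass vial standing, 25 mm in diameter, 47 mm tall; origin at its foot
- dropper: bystander: small dropper bottle with rubber bulb standing, 33 mm in diameter, 112 mm tall; origin at its foot
- wash_bottle: bystander: white squeeze wash bottle with bent spout standing, body 61 mm in diameter centred 13 mm along its y, 169 mm tall; origin at its foot
Not all that is in view belongs to the job. What is shaped like the vial but blue or green is not meant.

How it is judged:
By the outcome, as a careful person would: the job done as asked, in the order asked, and still so for the second after the job is handed in, with the robot touching nothing.
It also fails if it takes over 72 s, if anything falls off the work surface, if the arm or the gripper's body presses on something with over 40 N, if the wrist force passes 120 N, or if a joint passes its speed limit or range.

### The arm

A 6-joint arm with a two-finger parallel gripper is mounted at the origin on a cart in front of the work surface, level with it; the furniture and walls round the work are solid. World frame = base frame: x ahead of the robot, y to its left, z up, the work surface at z = 0. Lengths are in m, angles in rad, forces in N, time in s.
With the tool pointing down it reaches from about 0.3 to 0.825 m from the base axis. Payload 5.4 kg.
Tool frame: the origin (TCP) lies at the very end of the fingers, on their centre line; the grasp point (between the pads) lies 19 mm behind it; z points along the fingers, x is the direction in which the jaws open and shut, and the axes are right-handed (so a half turn about z gives the same grasp; the last joint's range is limited). The gripper opens to 92 mm and grips with 3 to 60 N. Pads are 20 mm wide; open, the fingers measure 128 mm over their backs; the gripper's body (75 mm by 189 mm) begins 69 mm behind the grasp point.
Start: joints at [-1.434, 0.158, 1.597, -0, 1.386, -0.21], TCP at [0.195, -0.541, 0.215] pointing down, gripper open.
Joint ranges: [-2.91, 2.91], [-0.94, 2.29], [0.18, 2.7], [-1.29, 4.43], [0.17, 2.64], [-3, 3]. Speed limits (rad/s): [2.57, 2.57, 3.14, 3.14, 3.14, 3.14].

### API

Orientations are given as a rotation vector (axis times angle).
In Python, from workcell import bot gives the robot as it stands. Calls block until the motion is done:
- bot.goto(position, orientation): joint-space move of the TCP to a pose.
- bot.line_to(position, rot=None, max_speed=0.15): straight line of the TCP; rot=None keeps the orientation; max_speed is the mean speed in m/s.
- bot.set_joints(angles): joint-space move.
- bot.set_gripper(opening, newtons=None): opening from 0.0 (shut) to 1.0 (fully open); newtons is the grip in N (None keeps the last); returns when the fingers have stopped.
- bot.hold(seconds).
- bot.inverse_kinematics(position, orientation): joint angles nearest the present ones, or None.
- bot.read_camera(name): name is "side" or "top"; returns a dict with "pixels" (420x560x3 uint8, blue, green, red), "fx", "fy", "cx", "cy" (pixels), "k1" (the pictures are not rectified: a ray, as slopes to the right and down, at radius r is drawn at 1 + k1 r^2 times it, then the intrinsics apply), "R" (3x3) and "t" (3): a world point X has camera coordinates R X + t. Camera axes: x right, y down, z forward; pixel columns grow to the right and rows downward; lengths in m; the calibration is good to about 2 mm. A picture is of the moment at which its call begins. There is no depth.
A pose or a line that the arm cannot do raises bot.MotionError and nothing moves.
- bot.job_done(): hands the job in, once; it reports no verdict.
Readings, each from a call of its own:
- bot.current_clock(): time.
- bot.current_joints(): joint angles.
- bot.current_joint_vel(): joint speeds.
- bot.current_effort(): joint torques, N m.
- bot.current_ee_pos(): TCP position.
- bot.current_tool_rot(): TCP orientation.
- bot.current_contact_force(): force on the tool from outside, world axes, zero at the start.
- bot.current_ft_torque(): the same for the moment, N m.
- bot.current_opening(): opening from 0.0 (shut) to 1.0 (fully open).
Only numpy, scipy, OpenCV 4.12 (cv2) and the standard library are available. Lean on these libraries where they do the work, as an engineer would, in place of code of your own. Each camera call takes 0.05 s, during which the arm holds its last target.

## Working session

There is one attempt and no reset: what is moved stays moved. The work goes in short steps, each a Python script; the robot and the scene stay as the last script left them, time stands still between calls to the robot, and variables do not carry over. Pictures are saved under pics/ and viewed, and the job is handed in when it is done.

```bash
ls; mkdir -p pics
python3 - <<'E'
from workcell import bot
import cv2
for n in("top","side"):
    c=bot.read_camera(n); cv2.imwrite(f"pics/{n}0.png",c["pixels"]); print(n,c["fx"],c["fy"],c["cx"],c["cy"],c["k1"],c["R"],c["t"])
print(bot.current_clock())
E
```

```text
pics
top 409.0134488031263 409.0134488031263 277.66299162036995 205.1331683300171 -0.0041872010822749176 [[-0.01459827 -0.99989209  0.00164406]
 [-0.98514508  0.01410156 -0.17114415]
 [ 0.1711025  -0.00411805 -0.98524463]] [0.02369951 0.56119172 0.79584511]
side 540.4527593067972 540.4527593067972 271.12928606916165 212.92602064991323 -0.11354865826466784 [[ 0.36217604  0.93200694  0.01384118]
 [ 0.77973639 -0.29480091 -0.55236183]
 [-0.51072467  0.21084469 -0.83348955]] [-0.22530719 -0.36938844  1.70397102]
0.1
```

View pics/top0.png

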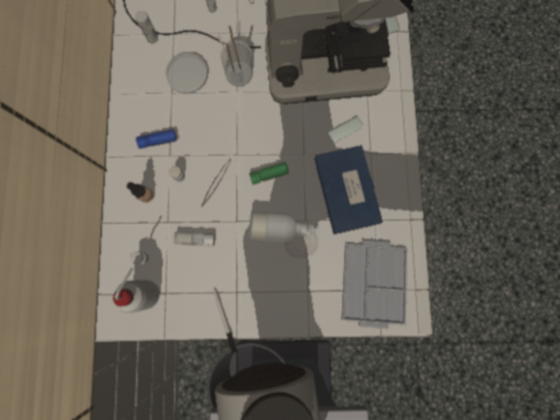

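View pics/side0.png

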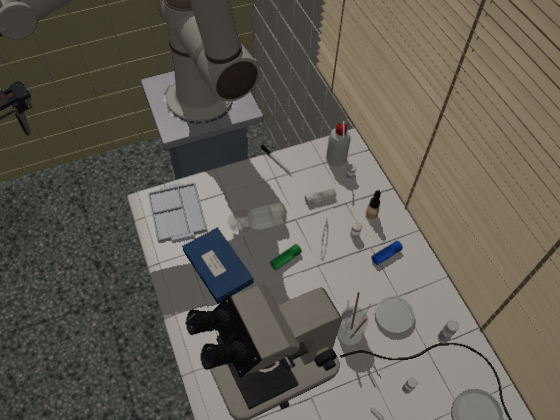

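```bash
cat > h.py <<'E'
import numpy as np, cv2
from workcell import bot
def shot(n,name=None,crop=None,k=4):
    c=bot.read_camera(n)
    if name: save(c,name,crop,k)
    return c
def save(c,name,crop,k):
    im=c["pixels"]
    x0,y0,x1,y1=crop
    im=im[y0:y1,x0:x1].astype(float)*1.6
    im=cv2.resize(np.clip(im,0,255).astype(np.uint8),None,fx=k,fy=k,interpolation=cv2.INTER_CUBIC)
    for x in range((x0+19)//20*20,x1,20):
        cv2.line(im,((x-x0)*k,0),((x-x0)*k,6),(0,255,255),1); cv2.putText(im,str(x),((x-x0)*k,18),0,.4,(0,255,255),1)
    for y in range((y0+19)//20*20,y1,20):
        cv2.line(im,(0,(y-y0)*k),(6,(y-y0)*k),(0,255,255),1); cv2.putText(im,str(y),(8,(y-y0)*k+4),0,.4,(0,255,255),1)
    cv2.imwrite(f"pics/{name}.png",im)
def ray(c,u,v):
    K=np.array([[c["fx"],0,c["cx"]],[0,c["fy"],c["cy"]],[0,0,1]])
    p=cv2.undistortPoints(np.array([[[u,v]]],float),K,np.array([c["k1"],0,0,0.]))[0,0]
    R=np.array(c["R"]);t=np.array(c["t"])
    return -R.T@t, R.T@np.array([p[0],p[1],1])
def pz(c,u,v,z):
    o,d=ray(c,u,v); return o+d*(z-o[2])/d[2]
def proj(c,X):
    K=np.array([[c["fx"],0,c["cx"]],[0,c["fy"],c["cy"]],[0,0,1]])
    return cv2.projectPoints(np.array(X,float).reshape(-1,1,3),cv2.Rodrigues(np.array(c["R"]))[0],np.array(c["t"],float),K,np.array([c["k1"],0,0,0.]))[0][:,0]
E
python3 - <<'E'
from h import *
c=shot("top"); 
save(c,"t1",(110,110,310,260),4); save(c,"t2",(230,110,430,260),4);save(c,"t3",(320,225,430,335),5)
c=shot("side"); save(c,"s1",(220,120,420,270),4); save(c,"s2",(130,170,330,320),4)
E
```

```text
(no output)
```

View pics/t1.png

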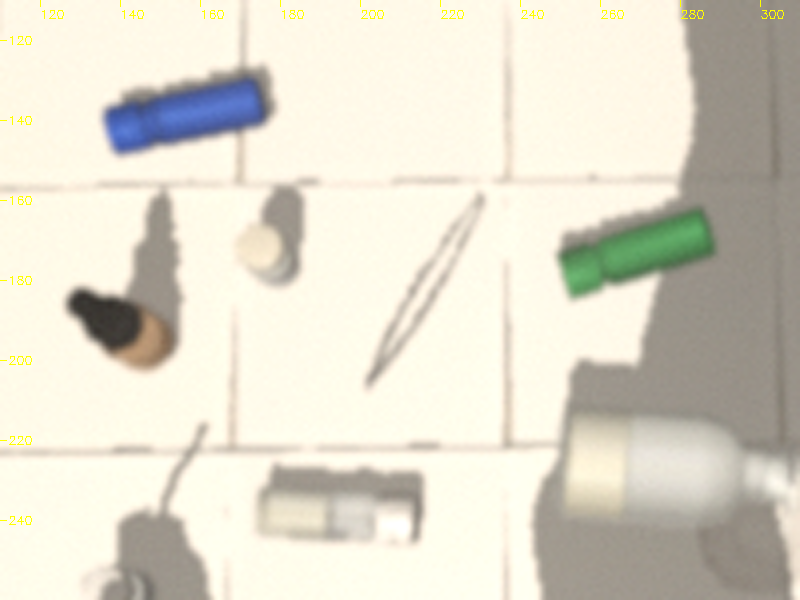

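View pics/t2.png

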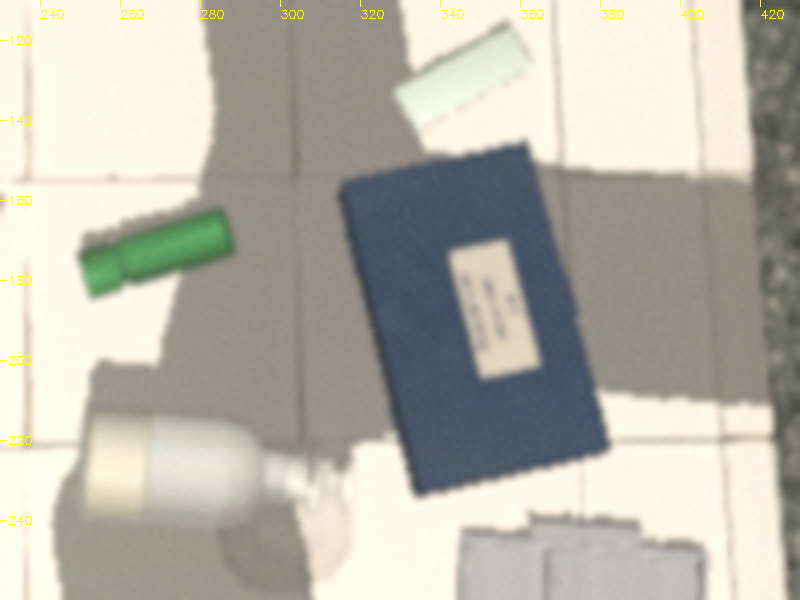

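View pics/t3.png

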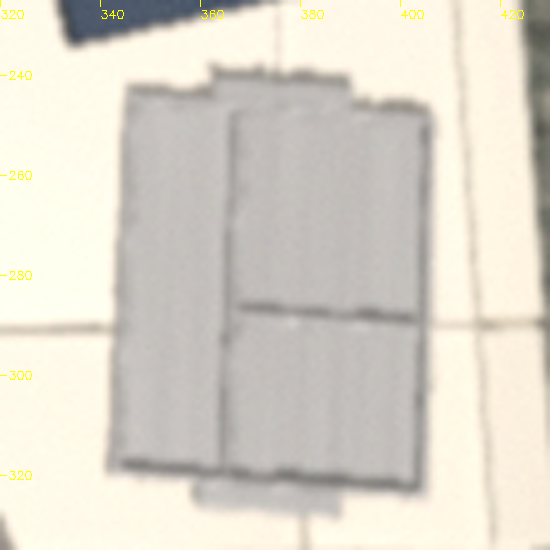

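View pics/s1.png

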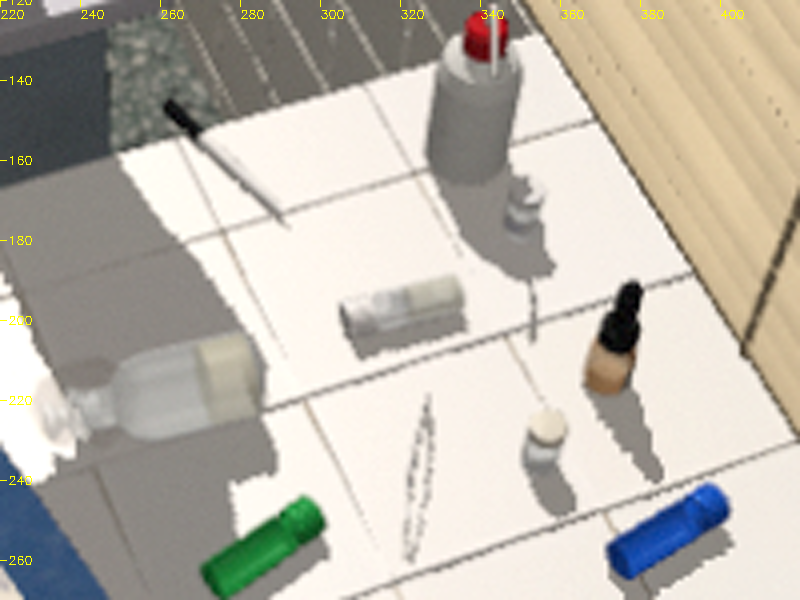

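View pics/s2.png

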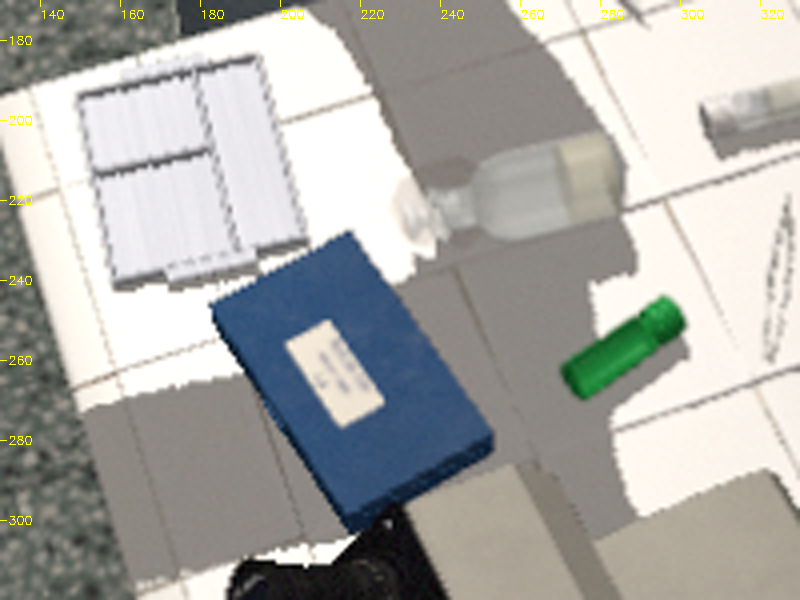

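Run:
```python
from h import *
c=bot.read_camera("top");im=c["pixels"]
a=cv2.resize(im[225:255,165:225],None,fx=12,fy=12,interpolation=cv2.INTER_CUBIC)
b=cv2.resize(im[125:160,130:190],None,fx=12,fy=12,interpolation=cv2.INTER_CUBIC)[:200]
c2=bot.read_camera("side")["pixels"]
d=cv2.resize(c2[180:215,295:355],None,fx=12,fy=12,interpolation=cv2.INTER_CUBIC)
cv2.imwrite("pics/v.png",cv2.resize(np.vstack([a,d]),None,fx=.75,fy=.75))
print(im[239,172:218].tolist())
cv2.imwrite("pics/v2.png",np.hstack([cv2.resize(im[160:195,160:195],None,fx=10,fy=10,interpolation=cv2.INTER_CUBIC),cv2.resize(c2[215:250,340:375],None,fx=10,fy=10,interpolation=cv2.INTER_CUBIC)]))
```

```text
[[146, 156, 163], [138, 149, 155], [126, 138, 144], [119, 132, 138], [117, 132, 138], [123, 139, 145], [129, 143, 150], [130, 146, 152], [130, 145, 151], [130, 145, 151], [130, 145, 150], [130, 146, 152], [129, 143, 150], [130, 144, 151], [130, 145, 152], [130, 146, 153], [131, 145, 152], [128, 144, 150], [126, 140, 146], [113, 124, 128], [108, 117, 121], [113, 120, 124], [122, 129, 133], [126, 133, 138], [126, 133, 136], [127, 134, 138], [128, 135, 138], [127, 134, 138], [126, 133, 137], [124, 131, 134], [119, 127, 131], [125, 133, 137], [140, 149, 155], [148, 157, 164], [148, 157, 165], [147, 157, 164], [150, 159, 166], [149, 159, 165], [150, 159, 166], [146, 154, 161], [130, 138, 144], [100, 107, 112], [85, 91, 97], [111, 119, 124], [136, 146, 153], [147, 157, 165]]
```

View pics/v.png

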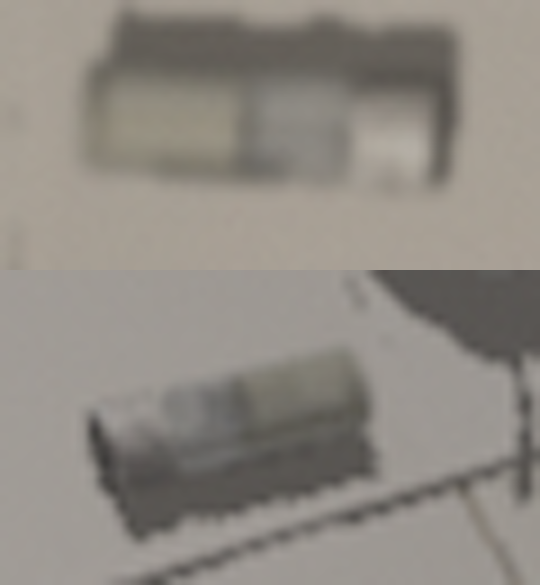

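View pics/v2.png

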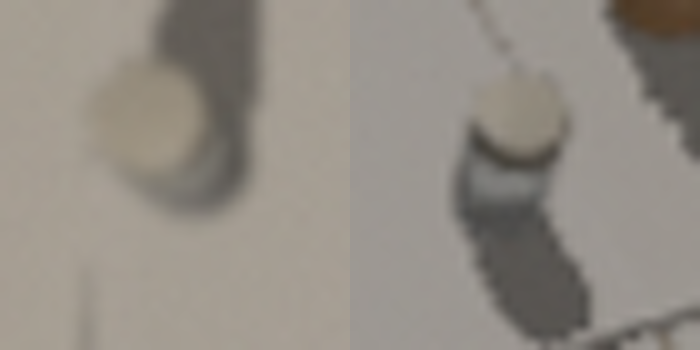

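Run:
```python
from h import *
t=sum(bot.read_camera("top")["pixels"].astype(float) for _ in range(4))/4
s=sum(bot.read_camera("side")["pixels"].astype(float) for _ in range(4))/4
def cr(im,cx,cy,ang,w=56,h=26,k=14):
    M=cv2.getRotationMatrix2D((cx,cy),ang,k); M[:,2]+=np.array([w*k/2-cx,h*k/2-cy])
    o=cv2.warpAffine(im,M,(w*k,h*k),flags=cv2.INTER_CUBIC)
    o=(o-40)*255/130
    return np.clip(o,0,255).astype(np.uint8)
rows=[cr(t,194.5,239,3),cr(t,154,138.5,-10+180),]
cv2.imwrite("pics/w1.png",cv2.resize(np.vstack(rows),None,fx=.8,fy=.8,interpolation=cv2.INTER_AREA))
rows=[cr(s,321,197,-13),cr(s,387,253,-28+0)]
cv2.imwrite("pics/w2.png",cv2.resize(np.vstack(rows),None,fx=.8,fy=.8,interpolation=cv2.INTER_AREA))
```

```text
(no output)
```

View pics/w1.png

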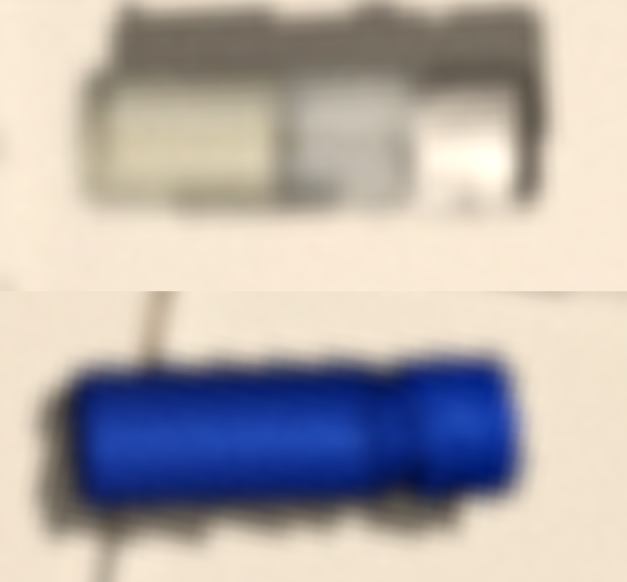

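View pics/w2.png

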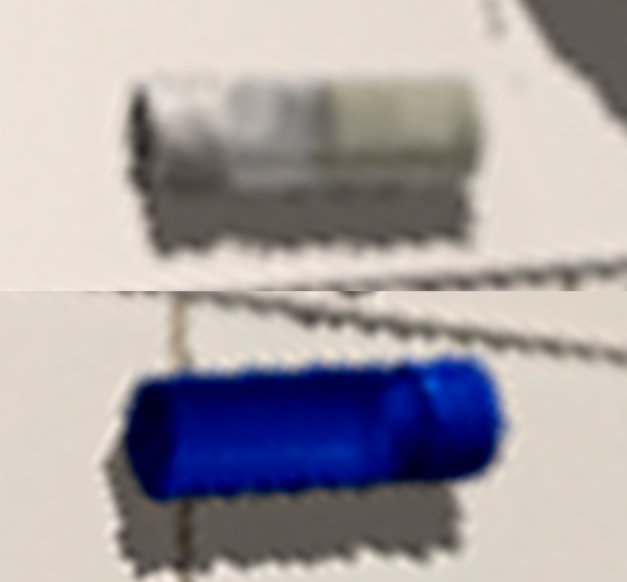

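Run:
```python
from h import *
t=bot.read_camera("top"); s=bot.read_camera("side")
p=lambda c,u,v,z:np.round(pz(c,u,v,z)[:2],4)
print("cam",ray(t,0,0)[0],ray(s,0,0)[0])
print("tray top corners top:",[p(t,*q,.008) for q in[(345.3,242.3),(405,246.5),(403.5,323),(341.5,319)]])
print("tray side:",[p(s,*q,.008) for q in[(149.5,194),(194,184),(206,230),(159,241)]])
print("bottle axis t",[p(t,*q,.03) for q in[(250.5,225.5),(318,229.5),(252,213),(250.5,238)]])
print("vial t",[p(t,*q,.014) for q in[(173.5,238),(214.5,241)]])
print("forceps t",[p(t,*q,.005) for q in[(202,206),(230,159)]])
print("forceps s",[p(s,*q,.005) for q in[(327,219.5),(322,260)]])
print("vial s foot,cap",[p(s,*q,.014) for q in[(335,190.5),(305,200)]])
print("bottle s foot",[p(s,*q,.03) for q in[(283,215),(231,221)]])
for n,q in dict(v4=(177,176),dropper=(146,195),wash=(128,298),v6=(141,262)).items(): print(n,p(t,*q,.01))
print("box",[p(t,*q,.02) for q in [(316,155),(361,146),(381,222),(333,233)]])
```

```text
cam [0.41703015 0.0190606  0.88010783] [ 1.2398865  -0.25818143  1.21932448]
tray top corners top: [array([ 0.486 , -0.1276]), array([ 0.4752, -0.2543]), array([ 0.3179, -0.2406]), array([ 0.3279, -0.113 ])]
tray side: [array([ 0.3205, -0.243 ]), array([ 0.3314, -0.1179]), array([ 0.4873, -0.1317]), array([ 0.4761, -0.2567])]
bottle axis t [array([0.5223, 0.0729]), array([ 0.5118, -0.068 ]), array([0.5487, 0.0697]), array([0.4961, 0.073 ])]
vial t [array([0.4999, 0.2372]), array([0.4923, 0.1503])]
forceps t [array([0.5694, 0.1796]), array([0.6742, 0.1194])]
forceps s [array([0.5685, 0.1815]), array([0.6764, 0.1184])]
vial s foot,cap [array([0.4945, 0.2387]), array([0.4946, 0.1483])]
bottle s foot [array([0.5283, 0.0696]), array([ 0.4976, -0.0646])]
v4 [0.6359 0.2345]
dropper [0.5945 0.3006]
wash [0.3768 0.3292]
v6 [0.4506 0.3053]
box [array([ 0.6762, -0.0698]), array([ 0.6953, -0.169 ]), array([ 0.527 , -0.2031]), array([ 0.5051, -0.1004])]
```

```bash
cat > ov.py <<'E'
from h import *
def circ(foot,d,h,r):
    d=np.array([d[0],d[1],0]);d/=np.linalg.norm(d);e=np.cross(d,[0,0,1.]);a=np.linspace(0,2*np.pi,25)
    return np.array(foot)+d*h+r*np.outer(np.cos(a),e)+r*np.outer(np.sin(a),[0,0,1.])
def draw(c,polys,crop,k):
    x0,y0,x1,y1=crop
    im=np.clip(c["pixels"][y0:y1,x0:x1]*1.5,0,255).astype(np.uint8)
    im=cv2.resize(im,None,fx=k,fy=k,interpolation=cv2.INTER_CUBIC)
    for P,col in polys:
        q=(proj(c,P)-[x0,y0]+.5)*k
        cv2.polylines(im,[np.round(q).astype(int)],False,col,1)
    return im
def yawd(a): a=np.radians(a);return np.array([np.cos(a),np.sin(a)])
E
cat > fit1.py <<'E'
from ov import *
t=bot.read_camera("top"); s=bot.read_camera("side")
R=(0,0,255);G=(0,200,0)
B=(.5225,.0715,.03);bd=yawd(-94.5)
V=(.497,.2375,.014);vd=yawd(-92.5)
P=[(circ(B,bd,h,r),R) for h,r in((0,.03),(.05,.03),(.095,.03),(.146,.019))]
P+=[(circ(V,vd,h,.014),R) for h in(0,.042,.084)]
m=np.array([.403,-.1856,0]);tx=np.array([-.0845,-.9964,0]);ty=np.array([.9964,-.0845,0])
for z in(.008,):
  P.append((np.array([m+a*tx*.066+b*ty*.08+[0,0,z] for a,b in((1,1),(1,-1),(-1,-1),(-1,1),(1,1))]),G))
P.append((np.array([m+x*tx+y*ty+[0,0,.008] for x,y in((-.018,-.08),(-.018,.08))]),G))
P.append((np.array([m+x*tx+y*ty+[0,0,.008] for x,y in((-.018,-.01),(.066,-.01))]),G))
f1=np.array([.569,.1805,.005]);f2=np.array([.6753,.119,.005]);print("flen",np.linalg.norm(f1-f2))
P.append((np.array([f1,f2]),R))
cv2.imwrite("pics/fa.png",draw(t,P,(165,150,325,250),5)); cv2.imwrite("pics/fb.png",draw(s,P,(220,175,360,270),5))
cv2.imwrite("pics/fc.png",np.hstack([draw(t,P,(330,230,420,330),4),draw(s,P,(140,170,230,270),4)]))
E
python3 fit1.py
```

```text
flen 0.12280855019093749
```

View pics/fa.png

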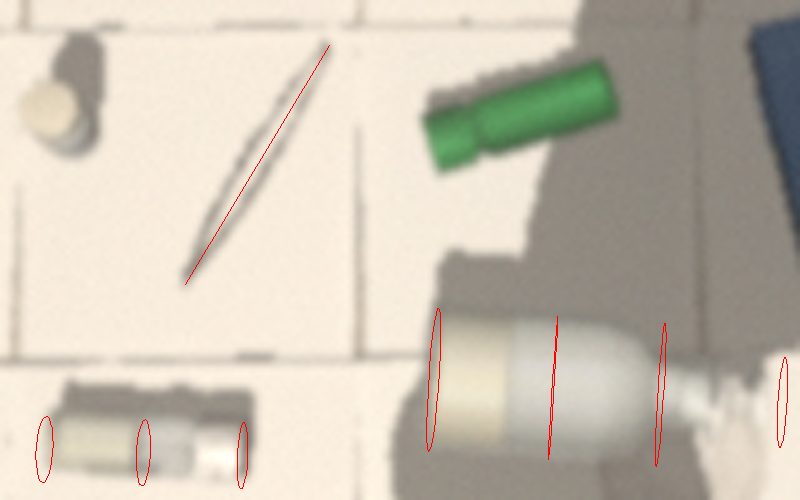

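View pics/fb.png

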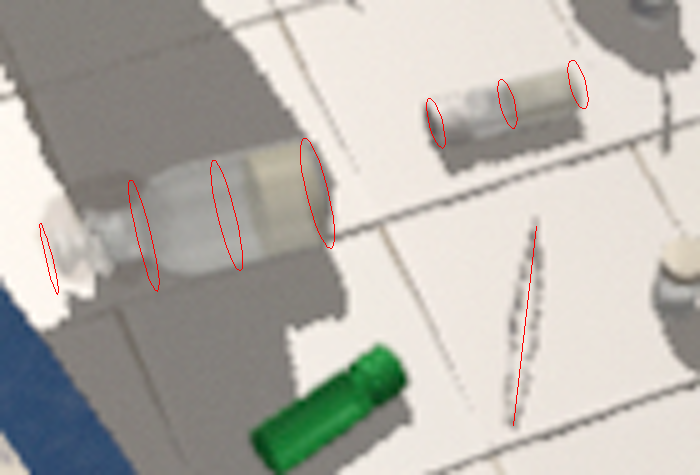

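View pics/fc.png

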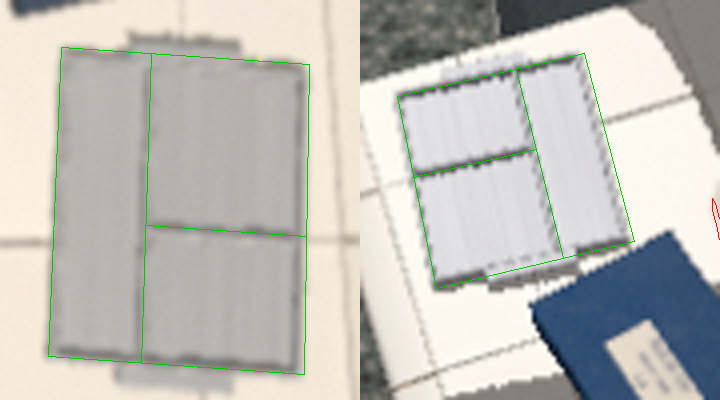

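```bash
cat > plan.py <<'E'
from ov import *
from scipy.spatial.transform import Rotation as Ro
Z=np.array([0,0,1.])
m=np.array([.403,-.1856,0]);tx=np.array([-.0845,-.9964,0]);ty=np.array([.9964,-.0845,0])
BB=m+.023*tx+.034*ty; VB=m+.023*tx-.044*ty; FB=m-.041*tx
def v3(yaw): return np.append(yawd(yaw),0)
def rv(a,j): return Ro.from_matrix(np.column_stack([j,np.cross(a,j),a])).as_rotvec()
def pick(foot,yaw,h,e,th,sg=1):
    d=v3(yaw);th=np.radians(th);a=-np.cos(th)*Z-np.sin(th)*d
    return np.array(foot)+h*d+e*a, rv(a,sg*np.cross(d,Z))
def place(foot,yaw,h,e,th,sg=1):
    d=v3(yaw);th=np.radians(th);a=np.cos(th)*d-np.sin(th)*Z
    return np.array(foot)+h*Z+e*a, rv(a,sg*np.cross(d,Z))
BF=np.array([.5205,.0715,.03]);BY=-94.5
VF=np.array([.498,.2358,.014]);VY=-92.5
E
python3 - <<'E'
from plan import *
from scipy.spatial.transform import Rotation as Ro
ik=bot.inverse_kinematics
for th in(15,25,35):
 for sg in(1,-1):
  for nm,f,y,h,e in(("B",BF,BY,.062,.019),("V",VF,VY,.045,.009)):
   q=ik(*pick(f,y,h,e,th,sg)); print(nm,th,sg,None if q is None else np.round(q,2))
   if q is None: continue
   F=(BB if nm=="B" else VB)+[0,0,.005]
   for psi in range(-180,180,30):
     q=ik(*place(F,psi,h,e,th,sg)); q2=ik(*place(F+[0,0,.1],psi,h,e,th,sg))
     if q is not None and q2 is not None: print("    psi",psi,np.round(q,2))
E
```

```text
B 15 1 [-0.37  0.29  1.92  0.29  1.03  2.69]
    psi -180 [-0.44  1.1   1.06 -0.53  2.19 -2.02]
    psi -150 [-0.27  0.96  1.31 -0.82  1.93 -2.19]
    psi -120 [-0.13  0.78  1.66 -1.11  1.61 -2.21]
    psi -60 [-0.28  0.4   2.43  4.    1.09 -1.82]
    psi 0 [-1.47  0.36  2.52  1.6   1.29 -1.3 ]
    psi 30 [-1.41  0.53  2.15  1.14  1.49 -1.14]
    psi 60 [-1.24  0.73  1.76  0.84  1.75 -1.08]
    psi 90 [-1.04  0.92  1.4   0.57  2.02 -1.14]
    psi 120 [-0.84  1.07  1.12  0.26  2.24 -1.35]
    psi 150 [-0.63  1.14  0.99 -0.15  2.32 -1.7 ]
V 15 1 [-0.02  0.28  1.94  0.33  0.94  2.97]
    psi -180 [-0.48  0.99  1.3  -0.53  2.06 -1.97]
    psi -150 [-0.28  0.87  1.53 -0.8   1.83 -2.1 ]
    psi -120 [-0.12  0.71  1.85 -1.1   1.56 -2.1 ]
    psi 30 [-1.64  0.54  2.22  0.93  1.53 -1.25]
    psi 60 [-1.39  0.71  1.85  0.69  1.76 -1.2 ]
    psi 90 [-1.15  0.87  1.53  0.44  1.99 -1.27]
    psi 120 [-0.92  0.99  1.31  0.15  2.15 -1.45]
    psi 150 [-0.69  1.03  1.22 -0.2   2.18 -1.73]
B 15 -1 [-0.37  0.29  1.92  0.29  1.03 -0.45]
    psi -180 [-0.44  1.1   1.06 -0.53  2.19  1.12]
    psi -150 [-
[... 4133 characters left out ...]
  2.38]
    psi 30 [-1.29  0.24  2.22  0.99  1.25  2.28]
    psi 60 [-1.17  0.48  1.87  0.71  1.52  2.17]
    psi 90 [-1.    0.68  1.56  0.46  1.76  2.02]
    psi 120 [-0.82  0.82  1.32  0.2   1.94  1.77]
    psi 150 [-0.64  0.88  1.22 -0.11  2.    1.46]
V 35 -1 [-0.22  0.34  1.99  0.7   1.06 -0.61]
    psi -180 [-0.51  0.73  1.51 -0.42  1.78  1.17]
    psi -150 [-0.34  0.61  1.7  -0.67  1.58  0.98]
    psi -120 [-0.21  0.43  1.98 -0.94  1.31  0.85]
    psi 30 [-1.53  0.19  2.32  0.85  1.33  2.14]
    psi 60 [-1.33  0.43  1.99  0.6   1.53  2.05]
    psi 90 [-1.12  0.61  1.7   0.37  1.73  1.9 ]
    psi 120 [-0.91  0.72  1.51  0.12  1.86  1.69]
    psi 150 [-0.7   0.77  1.44 -0.15  1.89  1.42]
```

```bash
cat >> plan.py <<'E'
def adir(r): return Ro.from_rotvec(r).as_matrix()[:,2]
def st(tag=""): print(tag,"t",round(bot.current_clock(),2),"tcp",np.round(bot.current_ee_pos(),4),"op",round(bot.current_opening(),3),"F",np.round(bot.current_contact_force(),2))
E
python3 - <<'E'
from plan import *
p,r=pick(BF,BY,.062,.019,30,-1)
bot.goto(p-.11*adir(r),r); st("pre")
bot.line_to(p,max_speed=.12); st("at")
t=bot.read_camera("top"); save(t,"b1",(200,180,340,280),5)
s=bot.read_camera("side"); save(s,"b2",(200,160,340,260),5)
E
```

```text
pre t 3.04 tcp [ 0.5123 -0.0366  0.1091] op 0.995 F [-0.04  0.87 -0.37]
at t 4.11 tcp [0.5171 0.0186 0.0142] op 1.004 F [-0.49  0.02  0.41]
```

View pics/b1.png

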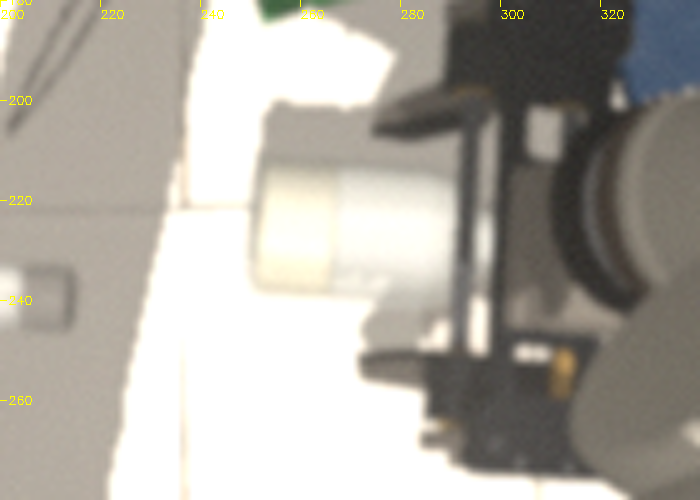

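View pics/b2.png

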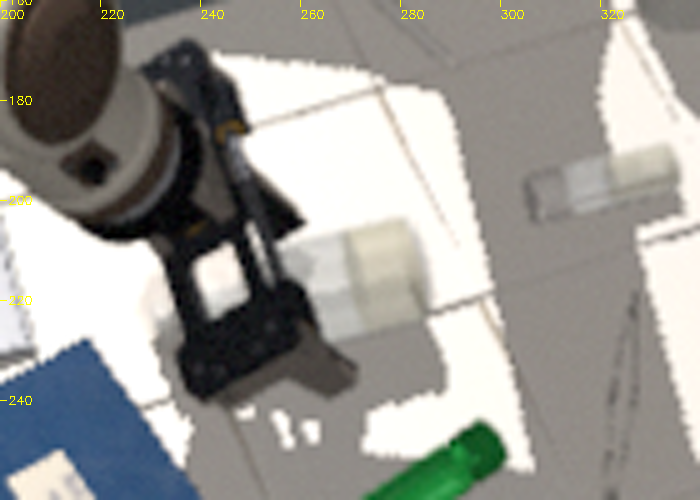

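Run:
```python
from plan import *
p,r=pick(BF,BY,.062,.019,30,-1)
bot.set_gripper(0.3,25); st("grip")
bot.line_to(p+[0,0,.15],max_speed=.15); st("lift")
F=BB+.003*Z+.004*ty+.002*tx
pp,rr=place(F+[0,0,.1],150,.062,.019,30,-1)
bot.goto(pp,rr); st("pre")
pp,rr=place(F+[0,0,.02],150,.062,.019,30,-1)
bot.line_to(pp,max_speed=.15); bot.hold(.2); st("above")
t=bot.read_camera("top"); save(t,"b3",(310,190,430,330),4)
s=bot.read_camera("side"); save(s,"b4",(120,130,260,270),4)
```

```text
grip t 4.79 tcp [0.5165 0.0191 0.0136] op 0.648 F [-0.64 -1.06  1.42]
lift t 5.94 tcp [0.5156 0.0195 0.1624] op 0.646 F [ 0.85 -0.18 -1.91]
pre t 7.67 tcp [ 0.4246 -0.2053  0.1555] op 0.646 F [ 0.77  0.23 -2.  ]
above t 8.56 tcp [ 0.4251 -0.2059  0.0765] op 0.648 F [-0.55  0.45 -0.83]
```

View pics/b3.png

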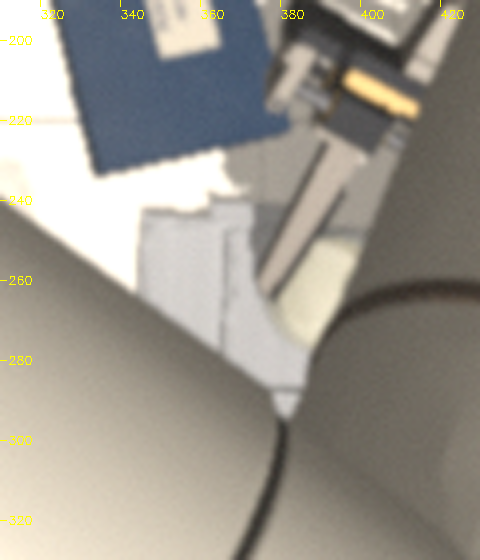

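View pics/b4.png

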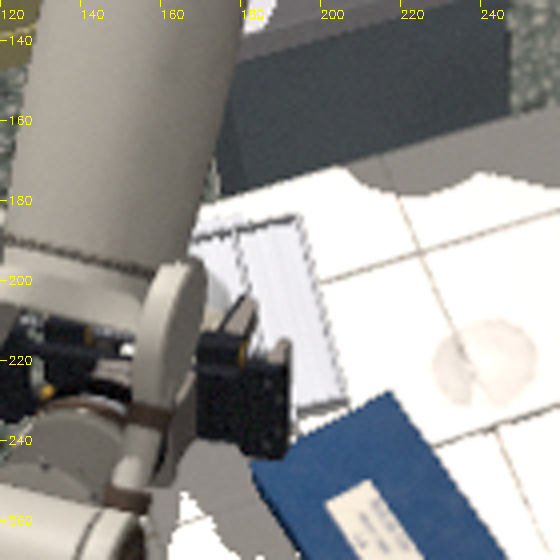

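Run:
```python
from plan import *
F=BB+.003*Z+.004*ty+.002*tx
f0=bot.current_contact_force()[2]
for dz in (.012,.008,.006,.004,.002,.0005,-.001,-.0025,-.004):
    pp,rr=place(F+[0,0,dz],150,.062,.019,30,-1)
    bot.line_to(pp,max_speed=.03); bot.hold(.1); f=bot.current_contact_force()[2]; print(dz,round(f,2),np.round(bot.current_ee_pos(),4))
    if f-f0>2.5: break
```

```text
0.012 -2.17 [ 0.4245 -0.2055  0.0675]
0.008 -2.6 [ 0.4245 -0.2055  0.0635]
0.006 -1.88 [ 0.4245 -0.2055  0.0615]
0.004 1.76 [ 0.4245 -0.2057  0.06  ]
```

Run:
```python
from plan import *
t=bot.read_camera("top"); s=bot.read_camera("side")
F=BB+.003*Z+.004*ty+.002*tx
a=np.linspace(0,2*np.pi,40)
P=[(F+np.array([0,0,z])+.03*np.column_stack([np.cos(a),np.sin(a),0*a]),(0,0,255)) for z in(0,.062)]
for x,y in((-.016,-.008),):
  c=np.array([m+x*tx+y*ty+[0,0,.003] for x,y in((-.016,-.008),(.062,-.008),(.062,.076),(-.016,.076),(-.016,-.008))]); P.append((c,(0,200,0)))
cv2.imwrite("pics/b5.png",np.hstack([draw(t,P,(340,210,440,330),4),draw(s,P,(130,150,230,270),4)]))
```

```text
(no output)
```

View pics/b5.png

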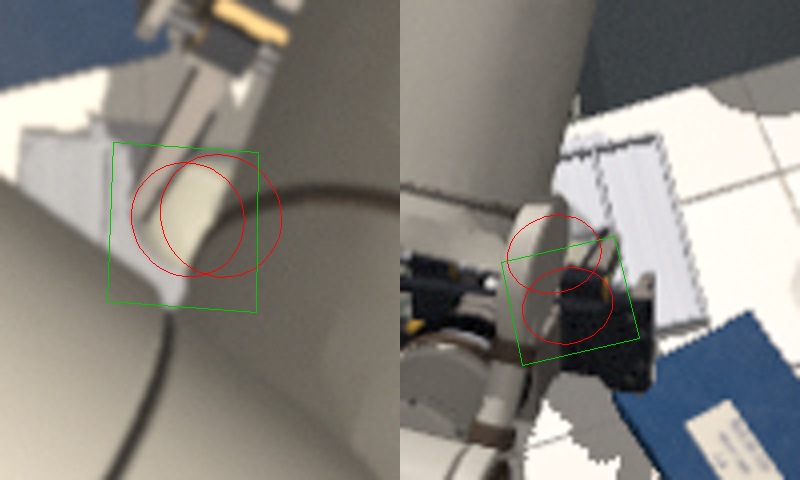

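Run:
```python
from plan import *
F=BB+.003*Z+.004*ty+.002*tx
for dz in (.0032,.0025,.0018):
    pp,rr=place(F+[0,0,dz],150,.062,.019,30,-1)
    bot.line_to(pp,max_speed=.03); bot.hold(.1); f=bot.current_contact_force(); print(dz,np.round(f,2),np.round(bot.current_ft_torque(),2),np.round(bot.current_ee_pos(),4))
    if f[2]>8: break
```

```text
0.0032 [-0.3   0.16  5.9 ] [0.39 0.4  0.17] [ 0.4246 -0.2057  0.0599]
0.0025 [-0.1  -1.66  8.63] [0.54 0.62 0.1 ] [ 0.4246 -0.2057  0.0599]
```

```bash
python3 - <<'E'
from plan import *
bot.set_gripper(0.85); bot.hold(.2); st("open")
p=np.array(bot.current_ee_pos());a=adir(bot.current_tool_rot())
bot.line_to(p-.13*a,max_speed=.15); st("back")
p,r=pick(VF,VY,.045,.009,25,-1)
j=bot.inverse_kinematics(p-.15*adir(r),r);print(j)
bot.goto(p-.15*adir(r)+.05*Z,r); st()
t=bot.read_camera("top"); save(t,"b7",(330,200,430,340),4)
s=bot.read_camera("side"); save(s,"b8",(120,130,260,270),4)
save(t,"v7",(150,180,270,280),5)
E
python3 -c "
import cv2,numpy as np
a=cv2.imread('pics/b7.png');b=cv2.imread('pics/b8.png')
cv2.imwrite('pics/b9.png',cv2.resize(np.hstack([a,b[:560]]),None,fx=.8,fy=.8))"
```

```text
open t 11.72 tcp [ 0.4245 -0.2055  0.0579] op 0.851 F [ 0.5   0.11 -0.33]
back t 12.74 tcp [ 0.5217 -0.2615  0.1225] op 0.853 F [-0.07  0.49 -0.85]
[-0.25809559  0.03890227  1.93979992  0.44421296  1.29016925 -0.36691524]
 t 14.28 tcp [0.4938 0.1308 0.1919] op 0.847 F [-0.23 -0.27 -0.7 ]
```

View pics/b9.png

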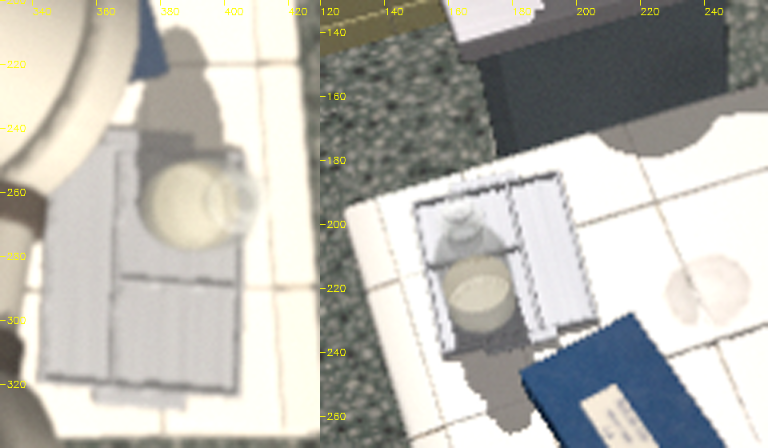

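View pics/v7.png

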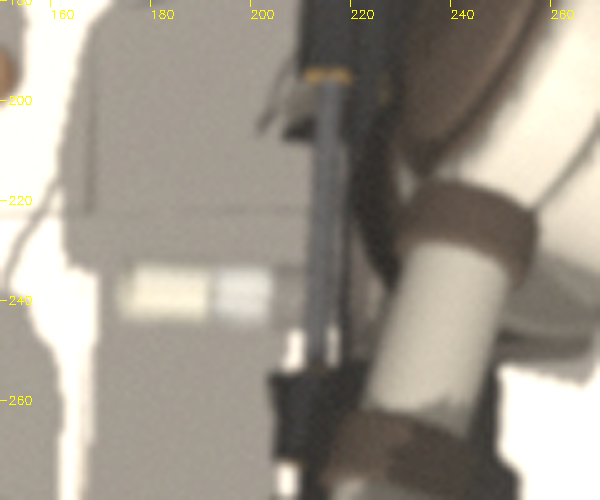

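```bash
python3 - <<'E'
from plan import *
p,r=pick(VF,VY,.045,.0075,25,-1)
bot.set_gripper(.65)
bot.line_to(p-.03*adir(r),max_speed=.15)
bot.line_to(p,max_speed=.06); st("at")
t=bot.read_camera("top"); save(t,"v8",(160,200,260,280),6)
s=bot.read_camera("side"); save(s,"v9",(270,140,370,220),6)
E
python3 -c "
import cv2,numpy as np
cv2.imwrite('pics/v89.png',cv2.resize(np.vstack([cv2.imread('pics/v8.png'),cv2.imread('pics/v9.png')]),None,fx=.6,fy=.6))"
```

```text
at t 16.74 tcp [0.496  0.1942 0.007 ] op 0.648 F [-0.41 -0.51 -0.23]
```

View pics/v89.png

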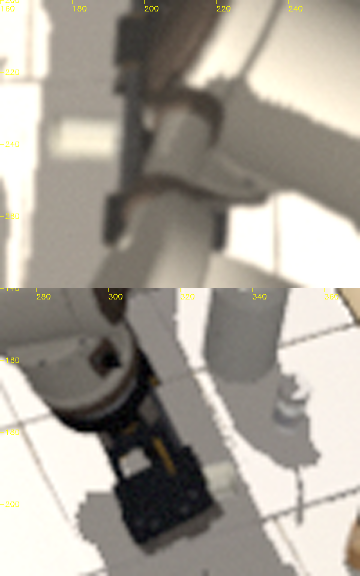

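```bash
python3 - <<'E'
from plan import *
p,r=pick(VF,VY,.045,.0075,25,-1)
bot.set_gripper(.1,18); st("grip")
bot.line_to(p+[0,0,.2],max_speed=.2); st("lift")
F=VB+.003*Z-.003*ty
arg=(60,.045,.0075,25,-1)
mid=place(np.array([.42,.02,.19]),*arg); top=place(F+[0,0,.187],*arg)
print(bot.inverse_kinematics(*mid),bot.inverse_kinematics(*top))
try:
    bot.goto(*mid); bot.line_to(top[0],max_speed=.2)
except bot.MotionError as e: print("ERR",e)
st("top")
t=bot.read_camera("top"); save(t,"v10",(300,180,440,340),4)
s=bot.read_camera("side"); save(s,"v11",(120,110,260,270),4)
E
python3 -c "
import cv2,numpy as np
cv2.imwrite('pics/v12.png',cv2.resize(np.hstack([cv2.imread('pics/v10.png'),cv2.imread('pics/v11.png')]),None,fx=.7,fy=.7))"
```

```text
grip t 17.43 tcp [0.4963 0.194  0.0073] op 0.3 F [-0.15  0.19 -0.36]
lift t 18.57 tcp [0.4953 0.194  0.2057] op 0.299 F [ 0.43 -0.16 -0.67]
[-1.02667197 -0.21902566  2.32683982  0.93446936  1.73071935  2.43798462] [-1.37523172  0.16963979  1.94692682  0.6956161   1.94275348  2.21979099]
top t 22.13 tcp [ 0.3577 -0.1978  0.2318] op 0.298 F [ 0.26  0.31 -0.2 ]
```

View pics/v12.png

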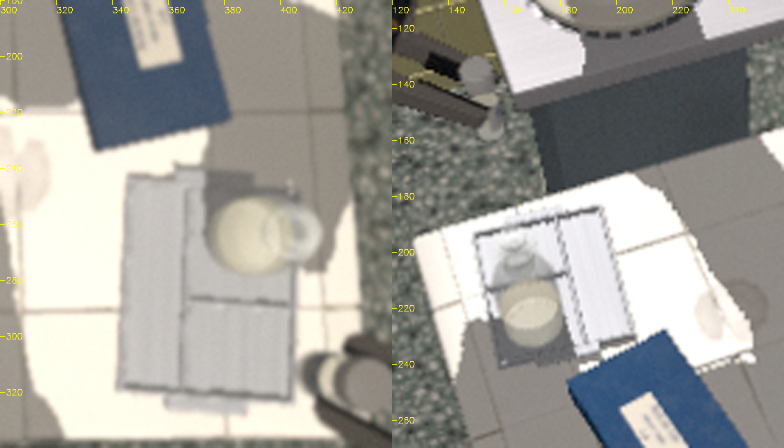

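Run:
```python
from plan import *
F=VB+.003*Z-.003*ty
arg=(60,.045,.0075,25,-1)
bot.line_to(place(F+[0,0,.02],*arg)[0],max_speed=.15); bot.hold(.2); st()
t=bot.read_camera("top"); s=bot.read_camera("side")
a=np.linspace(0,2*np.pi,40)
P=[(F+np.array([0,0,z+.02])+.014*np.column_stack([np.cos(a),np.sin(a),0*a]),(0,0,255)) for z in(0,.084)]
cv2.imwrite("pics/v13.png",np.hstack([draw(t,P,(360,230,430,340),5),draw(s,P,(130,140,220,250),5)]))
```

```text
t 23.7 tcp [ 0.3577 -0.199   0.0652] op 0.298 F [ 0.14  0.46 -0.07]
```

View pics/v13.png

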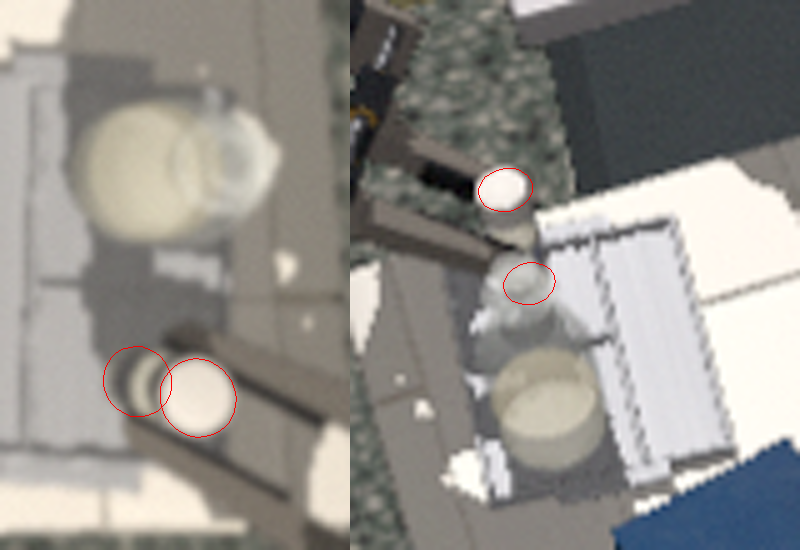

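Run:
```python
from plan import *
F=VB+.003*Z-.003*ty
arg=(60,.045,.0075,25,-1)
fs=[]
for _ in range(4): bot.hold(.05); fs.append(bot.current_contact_force()[2])
f0=np.mean(fs)
for dz in (.009,.006,.0045,.003,.002,.001,0,-.001,-.002,-.003,-.004,-.005):
    bot.line_to(place(F+[0,0,dz],*arg)[0],max_speed=.03); bot.hold(.08); f=bot.current_contact_force()[2]; print(dz,round(f-f0,2))
    if f-f0>3: break
st()
```

```text
0.009 -0.35
0.006 -0.22
0.0045 0.15
0.003 0.8
0.002 -0.55
0.001 -0.79
0 0.5
-0.001 5.21
 t 26.93 tcp [ 0.3576 -0.1986  0.0447] op 0.3 F [-1.58 -0.85  5.13]
```

Run:
```python
from plan import *
bot.set_gripper(.55); bot.hold(.15); st("open")
p=np.array(bot.current_ee_pos());a=adir(bot.current_tool_rot())
bot.line_to(p-.14*a,max_speed=.15); st("back")
t=bot.read_camera("top"); s=bot.read_camera("side")
save(t,"f0",(310,210,430,340),4)
f1=np.array([.569,.1805,.005]);f2=np.array([.6753,.119,.005])
cv2.imwrite("pics/f1.png",np.hstack([cv2.resize(t["pixels"][150:215,190:240],None,fx=8,fy=8,interpolation=cv2.INTER_CUBIC),cv2.resize(s["pixels"][205:270,300:350],None,fx=8,fy=8,interpolation=cv2.INTER_CUBIC)]))
save(s,"f2",(120,150,260,270),4)
```

```text
open t 27.6 tcp [ 0.3576 -0.1987  0.0438] op 0.548 F [-0.7  -0.02 -0.31]
back t 28.68 tcp [ 0.2943 -0.3075  0.1027] op 0.551 F [ 0.13 -0.04  0.62]
```

View pics/f0.png

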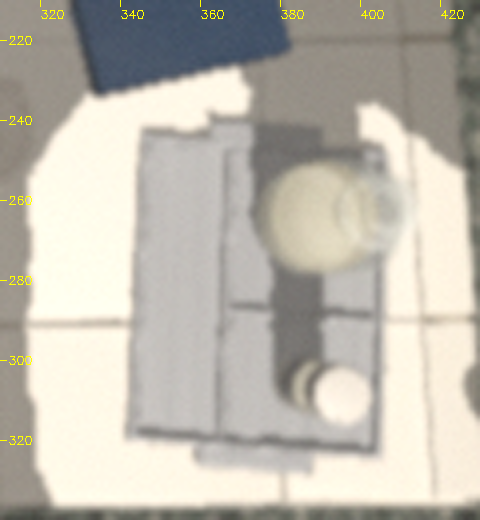

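View pics/f1.png

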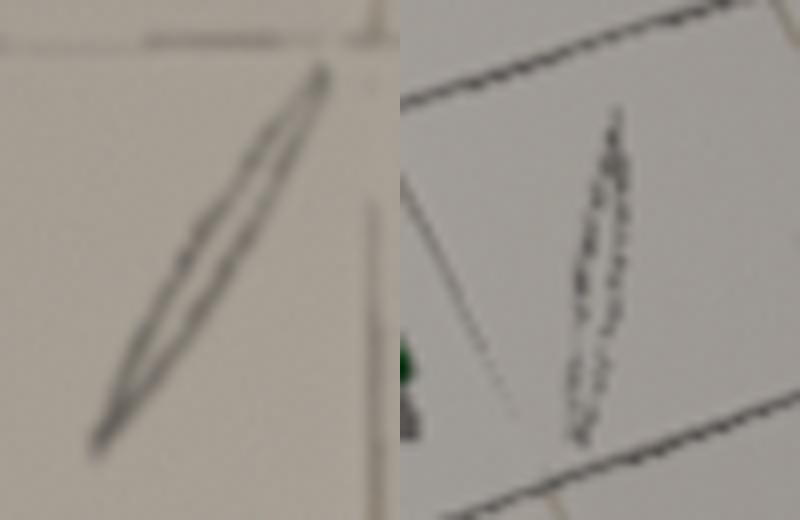

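View pics/f2.png

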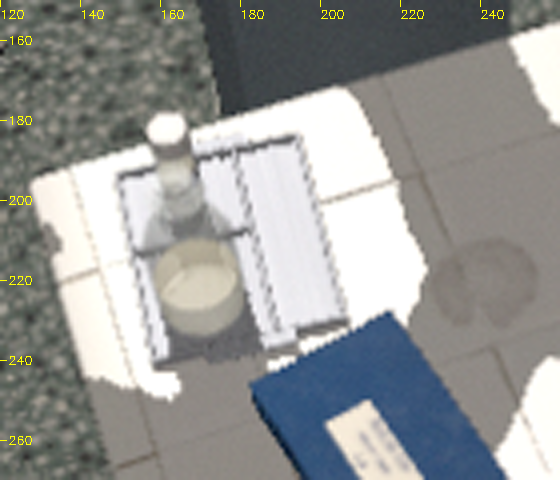

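```bash
cat >> plan.py <<'E'
FC=np.array([.6225,.1505,0]);FY=-30.0;G=.035;TY=np.degrees(np.arctan2(ty[1],ty[0]))
def fpick(z,sg=1):
    u=v3(FY);return FC-G*u+z*Z, rv(-Z,sg*np.cross(u,Z))
def fplace(z,sg=1):
    return FB+(-.007-G)*ty+z*Z, rv(-Z,sg*np.cross(ty,Z))
E
python3 - <<'E'
from plan import *
for sg in(1,-1):
    for f,z in((fpick,.0035),(fplace,.0065),(fplace,.2)): print(sg,z,bot.inverse_kinematics(*f(z,sg)))
p=np.array(bot.current_ee_pos());bot.line_to(p+[0,0,.15],max_speed=.2)
sg=-1
bot.set_gripper(.4)
bot.goto(*fpick(.12,sg)); st("pre")
t=bot.read_camera("top"); s=bot.read_camera("side")
save(t,"f3",(170,140,290,240),5)
E
```

```text
1 0.0035 [0.08039433 0.50100591 1.6167328  0.         1.02385394 2.17478943]
1 0.0065 [-0.68114007 -0.02462365  2.25293975  0.          0.91327655  0.97425912]
1 0.2 [-0.68114007 -0.34446116  2.09343194  0.          1.39262188  0.97425912]
-1 0.0035 [ 0.08039433  0.50100591  1.6167328   0.          1.02385394 -0.96680322]
-1 0.0065 [-6.81140071e-01 -2.46236538e-02  2.25293975e+00 -4.44089210e-16
  9.13276555e-01 -2.16733353e+00]
-1 0.2 [-6.81140071e-01 -3.44461159e-01  2.09343194e+00 -4.44089210e-16
  1.39262188e+00 -2.16733353e+00]
pre t 32.73 tcp [0.5923 0.1673 0.1199] op 0.399 F [0.93 0.13 0.4 ]
```

View pics/f3.png

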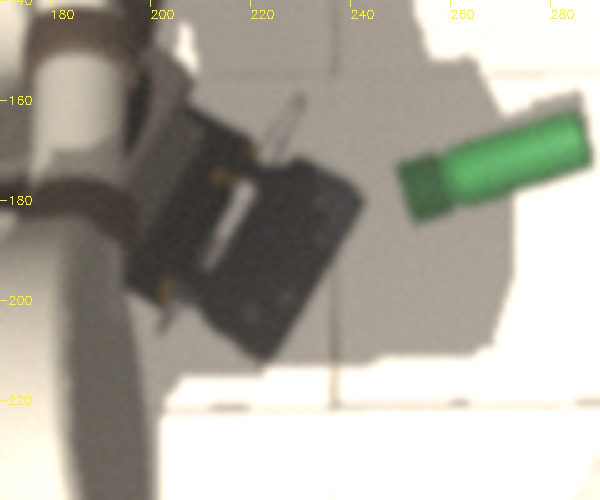

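```bash
python3 - <<'E'
from plan import *
sg=-1
bot.line_to(fpick(.02,sg)[0],max_speed=.15)
bot.line_to(fpick(.0035,sg)[0],max_speed=.05); st("at")
bot.set_gripper(0,30); st("grip")
bot.line_to(fpick(.05,sg)[0],max_speed=.1); bot.hold(.2); st("up")
t=bot.read_camera("top"); s=bot.read_camera("side")
save(t,"f4",(180,130,260,230),4); save(s,"f5",(290,170,370,270),4)
E
python3 -c "
import cv2,numpy as np
cv2.imwrite('pics/f45.png',np.hstack([cv2.imread('pics/f4.png'),cv2.imread('pics/f5.png')]))"
```

```text
at t 34.12 tcp [0.5919 0.168  0.0031] op 0.401 F [-0.06 -0.04  0.52]
grip t 34.67 tcp [0.5923 0.168  0.0037] op 0.083 F [0.69 0.46 0.47]
up t 35.49 tcp [0.5914 0.1679 0.049 ] op 0.088 F [-0.13  0.66  0.83]
```

View pics/f45.png

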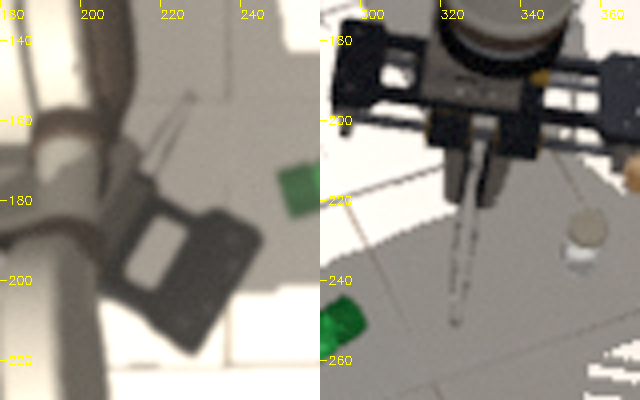

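Run:
```python
from plan import *
t=bot.read_camera("top"); s=bot.read_camera("side")
o1,d1=ray(t,228,153.7);o2,d2=ray(s,324.2,251.2)
A=np.column_stack([d1,-d2]);l=np.linalg.lstsq(A,o2-o1,rcond=None)[0]
print(o1+d1*l[0],o2+d2*l[1])
print("expected far end", FC+.063*v3(FY)+[0,0,.051])
b=fpick(.05)[0]; q=(o1+d1*l[0]+o2+d2*l[1])/2; print("yaw",np.degrees(np.arctan2(*(q-b)[[1,0]])),np.linalg.norm((q-b)[:2]))
```

```text
[0.67400522 0.11909996 0.04544993] [0.67451619 0.12108431 0.04584509]
expected far end [0.6770596 0.119     0.051    ]
yaw -30.27350206524434 0.0950311005749708
```

```bash
python3 - <<'E'
from plan import *
sg=-1
bot.line_to(fpick(.26,sg)[0],max_speed=.2)
bot.goto(*fplace(.26,sg)); st("above")
bot.line_to(fplace(.05,sg)[0],max_speed=.15); bot.hold(.2); st("low")
t=bot.read_camera("top"); s=bot.read_camera("side")
save(t,"f6",(310,220,430,340),4); save(s,"f7",(130,150,250,270),4)
E
python3 -c "
import cv2,numpy as np
cv2.imwrite('pics/f67.png',cv2.resize(np.hstack([cv2.imread('pics/f6.png'),cv2.imread('pics/f7.png')]),None,fx=.83,fy=.83))"
```

```text
above t 38.33 tcp [ 0.365 -0.141  0.26 ] op 0.088 F [ 0.58  0.13 -0.34]
low t 40.08 tcp [ 0.365  -0.1415  0.0505] op 0.087 F [-0.22  0.78  0.79]
```

View pics/f67.png

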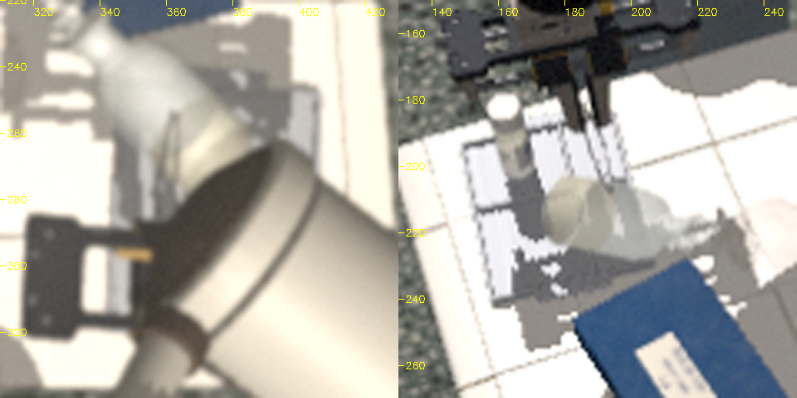

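```bash
python3 - <<'E'
from plan import *
sg=-1
bot.line_to(fplace(.25,sg)[0],max_speed=.2);st()
t=bot.read_camera("top"); s=bot.read_camera("side")
save(t,"r1",(300,200,430,340),4); save(s,"r2",(130,150,280,290),4)
E
python3 -c "
import cv2,numpy as np
cv2.imwrite('pics/r12.png',cv2.resize(np.hstack([cv2.imread('pics/r1.png'),cv2.imread('pics/r2.png')]),None,fx=.7,fy=.7))"
```

```text
t 41.33 tcp [ 0.364  -0.1407  0.2486] op 0.088 F [-0.22 -0.11  0.35]
```

View pics/r1.png

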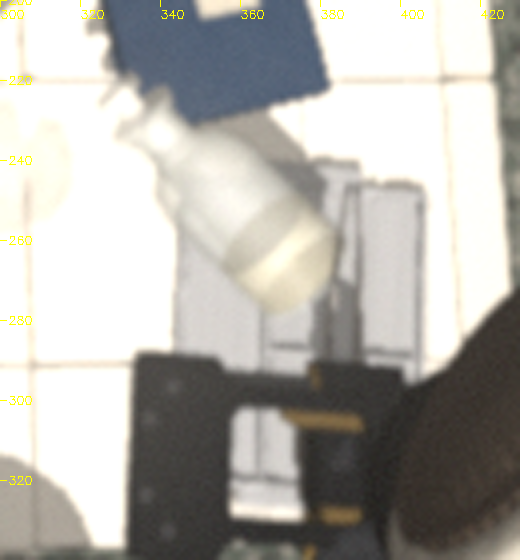

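View pics/r2.png

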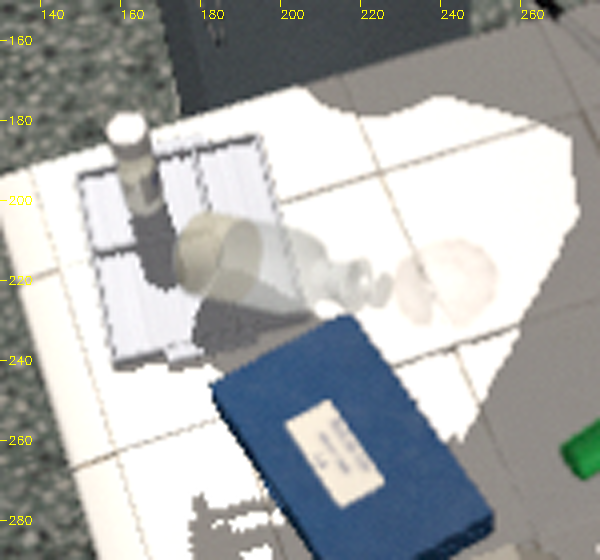

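```bash
cat > fit2.py <<'E'
from plan import *
import pickle,sys,os
if not os.path.exists("rt.pkl"):
    t=bot.read_camera("top"); s=bot.read_camera("side"); pickle.dump((t,s),open("rt.pkl","wb"))
t,s=pickle.load(open("rt.pkl","rb"))
def circ3(foot,d,h,r):
    d=d/np.linalg.norm(d);e=np.cross(d,Z);e/=np.linalg.norm(e);f=np.cross(e,d);a=np.linspace(0,2*np.pi,31)
    return np.array(foot)+d*h+r*np.outer(np.cos(a),e)+r*np.outer(np.sin(a),f)
foot=np.array(eval(sys.argv[1]));yaw,pit=map(float,sys.argv[2:4])
y,p=np.radians([yaw,pit]);d=np.array([np.cos(y)*np.cos(p),np.sin(y)*np.cos(p),np.sin(p)])
P=[(circ3(foot,d,h,r),(0,0,255)) for h,r in((0,.03),(.04,.03),(.09,.03),(.128,.01),(.146,.019))]
print(pz(t,371,267,.037),pz(t,327,222,.037),pz(s,178.5,214.5,.037),pz(s,224,222,.037))
cv2.imwrite("pics/"+sys.argv[4]+".png",np.hstack([draw(t,P,(300,190,410,300),4),draw(s,P,(150,180,250,290),4)]))
E
python3 fit2.py "(.44,-.19,.036)" 130 0 g1
```

```text
[ 0.43263801 -0.17298237  0.037     ] [ 0.52641311 -0.08644944  0.037     ] [ 0.43415471 -0.18800814  0.037     ] [ 0.49848865 -0.08370937  0.037     ]
```

View pics/g1.png

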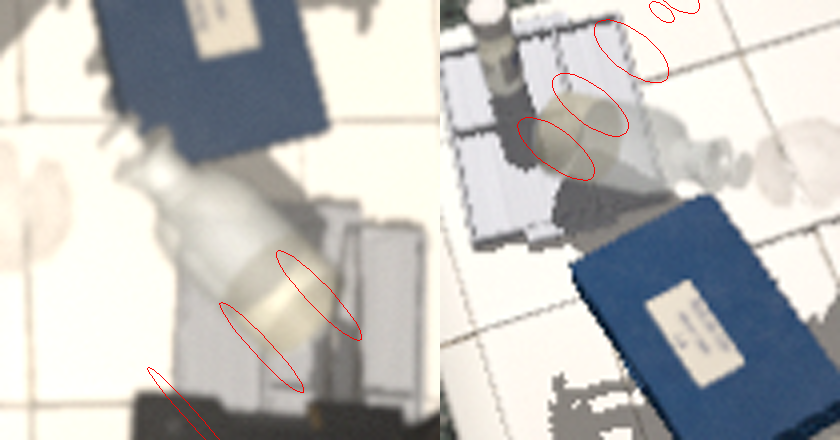

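```bash
cat > tri.py <<'E'
from plan import *
import pickle
t,s=pickle.load(open("rt.pkl","rb"))
def tri(a,b):
    o1,d1=ray(t,*a);o2,d2=ray(s,*b);l=np.linalg.lstsq(np.column_stack([d1,-d2]),o2-o1,rcond=None)[0]
    return (o1+d1*l[0]+o2+d2*l[1])/2, np.linalg.norm(o1+d1*l[0]-o2-d2*l[1])
f,e1=tri((372.5,267.5),(176,212.5)); g,e2=tri((328,224),(226,222.5))
print(f,e1,g,e2,np.linalg.norm(g-f)); d=g-f
print(np.degrees(np.arctan2(d[1],d[0])),np.degrees(np.arcsin(d[2]/np.linalg.norm(d))))
E
python3 tri.py; python3 fit2.py "(.432,-.183,.036)" 49 8 g2
```

```text
[ 0.42850411 -0.18467566  0.03469162] 0.017087857201861397 [ 0.51894512 -0.08418743  0.06491609] 0.0013426921823653346 0.1385315045126314
48.012283144903776 12.602016721680757
[ 0.43263801 -0.17298237  0.037     ] [ 0.52641311 -0.08644944  0.037     ] [ 0.43415471 -0.18800814  0.037     ] [ 0.49848865 -0.08370937  0.037     ]
```

View pics/g2.png

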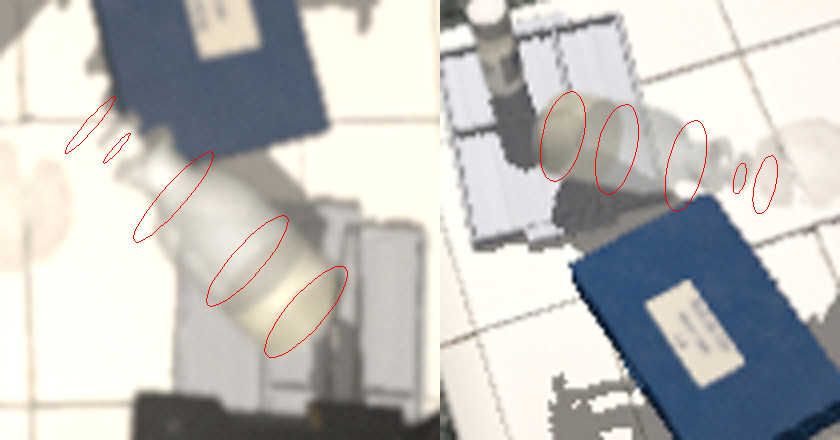

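```bash
python3 fit2.py "(.428,-.178,.036)" 43.5 12 g3
```

```text
[ 0.43263801 -0.17298237  0.037     ] [ 0.52641311 -0.08644944  0.037     ] [ 0.43415471 -0.18800814  0.037     ] [ 0.49848865 -0.08370937  0.037     ]
```

View pics/g3.png

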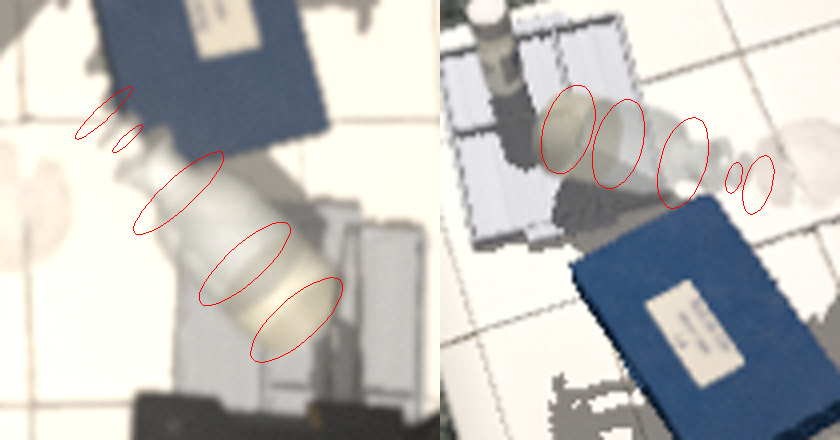

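```bash
cat >> plan.py <<'E'
B2=np.array([.428,-.180,.038]);Y2=44.;P2=15.
def pick2(h,e,th,sg):
    dh=v3(Y2);p=np.radians(P2);d=np.cos(p)*dh+np.sin(p)*Z;n=np.cos(p)*Z-np.sin(p)*dh;th=np.radians(th)
    a=-np.cos(th)*n-np.sin(th)*d
    return B2+h*d+e*a, rv(a,sg*np.cross(dh,Z))
FD=np.array([.36,.03,0])
E
python3 - <<'E'
from plan import *
ik=lambda p,r:(lambda q:None if q is None else np.round(q,2))(bot.inverse_kinematics(p,r))
for th in(30,40):
 for sg in(1,-1):
  p,r=pick2(.05,.012,th,sg); print(th,sg,ik(p,r),ik(p-.1*adir(r),r),ik(p+.15*Z,r))
  for psi in(-180,-150,-135,-120,-105,-90,90,120,150):
    F=BB+.003*Z
    print("   ",psi,ik(*place(F,psi,.05,.012,th,sg)),ik(*place(F+.12*Z,psi,.05,.012,th,sg)) is not None)
_,r=fplace(.004,-1); print(ik(FD+.004*Z,r),ik(FD+.25*Z,r))
E
```

```text
30 1 [-0.4   0.27  1.87 -0.27  1.12  0.53] [-0.36  0.17  1.77 -0.24  1.32  0.52] [-0.4   0.07  1.77 -0.24  1.41  0.45]
    -180 [-0.46  0.94  1.19 -0.43  1.97 -1.99] True
    -150 [-0.29  0.81  1.42 -0.7   1.73 -2.2 ] True
    -135 [-0.23  0.72  1.57 -0.83  1.58 -2.26] True
    -120 [-0.17  0.63  1.74 -0.97  1.42 -2.3 ] True
    -105 [-0.14  0.52  1.92 -1.13  1.25 -2.32] True
    -90 None True
    90 [-1.02  0.77  1.5   0.49  1.82 -1.14] True
    120 [-0.83  0.91  1.24  0.21  2.02 -1.37] True
    150 [-0.64  0.98  1.13 -0.11  2.08 -1.68] True
30 -1 [-0.4   0.27  1.87 -0.27  1.12 -2.61] [-0.36  0.17  1.77 -0.24  1.32 -2.62] [-0.4   0.07  1.77 -0.24  1.41 -2.69]
    -180 [-0.46  0.94  1.19 -0.43  1.97  1.15] True
    -150 [-0.29  0.81  1.42 -0.7   1.73  0.95] True
    -135 [-0.23  0.72  1.57 -0.83  1.58  0.88] True
    -120 [-0.17  0.63  1.74 -0.97  1.42  0.84] True
    -105 [-0.14  0.52  1.92 -1.13  1.25  0.82] True
    -90 None True
    90 [-1.02  0.77  1.5   0.49  1.82  2.  ] True
    120 [-0.83  0.91  1.24  0.21  2.02  1.77] True
    150 [-0.64  0.98  1.13 -0.11  2.08  1.46] True
4
[... 539 characters left out ...]
-0.64  0.84  1.26 -0.1   1.91 -1.68] True
40 -1 [-0.32  0.37  1.78 -0.41  1.23 -2.47] [-0.25  0.3   1.66 -0.37  1.43 -2.49] [-0.32  0.17  1.7  -0.38  1.5  -2.58]
    -180 [-0.48  0.8   1.32 -0.37  1.82  1.16] True
    -150 [-0.33  0.69  1.51 -0.62  1.6   0.92] True
    -135 [-0.27  0.6   1.65 -0.74  1.46  0.82] True
    -120 [-0.23  0.51  1.8  -0.86  1.3   0.74] True
    -105 [-0.21  0.4   1.96 -1.01  1.13  0.68] True
    -90 [-0.22  0.28  2.13 -1.18  0.94  0.63] True
    90 [-0.99  0.64  1.58  0.43  1.69  2.02] True
    120 [-0.82  0.78  1.36  0.18  1.86  1.77] True
    150 [-0.64  0.84  1.26 -0.1   1.91  1.46] True
[-0.26 -0.11  2.33 -0.    0.91 -1.74] [-0.26 -0.47  2.09 -0.    1.53 -1.74]
```

Run:
```python
from plan import *
_,r=fplace(.004,-1)
bot.goto(FD+.06*Z,r)
bot.line_to(FD+.0045*Z,max_speed=.1); bot.hold(.05); st("fdown")
bot.set_gripper(.3)
bot.line_to(FD+.13*Z,max_speed=.25)
p,r=pick2(.05,.012,30,1)
bot.goto(p-.1*adir(r),r); bot.set_gripper(.87); st("pre")
t=bot.read_camera("top"); s=bot.read_camera("side")
save(t,"k1",(240,200,400,340),4); save(s,"k2",(150,150,290,290),4)
```

```text
fdown t 43.28 tcp [0.3606 0.0297 0.0051] op 0.09 F [ 0.45 -0.16 -0.48]
pre t 47.24 tcp [ 0.4791 -0.1306  0.1359] op 0.871 F [-0.3   0.37 -0.51]
```

View pics/k1.png

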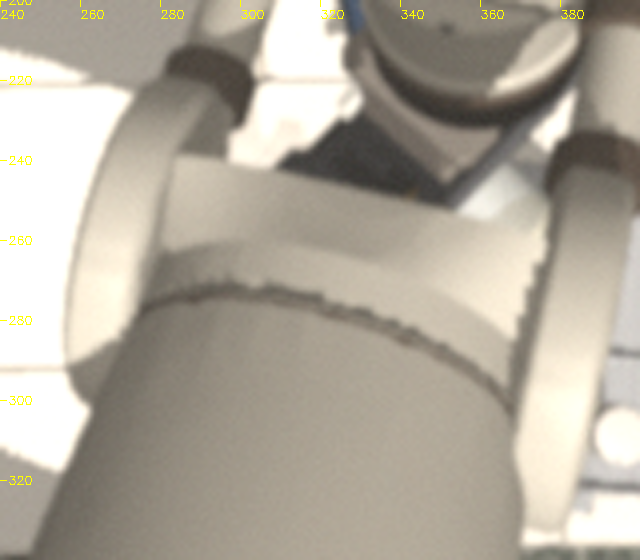

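View pics/k2.png

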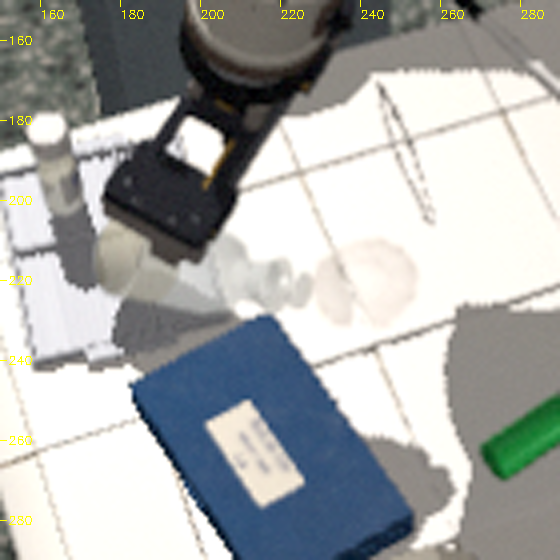

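Run:
```python
from plan import *
p,r=pick2(.05,.012,30,1)
bot.line_to(p,max_speed=.15); st("at")
bot.set_gripper(.3,30); st("grip")
bot.line_to(p+.12*Z,max_speed=.25); st("lift")
F=BB+.003*Z+.006*ty+.002*tx
bot.goto(*place(F+.05*Z,-120,.05,.012,30,1)); st("pre")
t=bot.read_camera("top"); s=bot.read_camera("side")
a=np.linspace(0,2*np.pi,40)
P=[(F+np.array([0,0,z+.05])+q*np.column_stack([np.cos(a),np.sin(a),0*a]),(0,0,255)) for z,q in((0,.03),(.146,.019))]
cv2.imwrite("pics/k3.png",np.hstack([draw(t,P,(320,200,430,330),4),draw(s,P,(130,130,230,260),4)]))
```

```text
at t 48.16 tcp [ 0.4613 -0.1489  0.0401] op 0.871 F [-0.66  0.84 -0.07]
grip t 48.6 tcp [ 0.4611 -0.1489  0.04  ] op 0.648 F [-1.27 -0.48  3.57]
lift t 49.23 tcp [ 0.4596 -0.1481  0.1577] op 0.648 F [-0.55 -0.08 -2.24]
pre t 51.65 tcp [ 0.4355 -0.2229  0.0969] op 0.648 F [-0.07  0.5  -1.65]
```

View pics/k3.png

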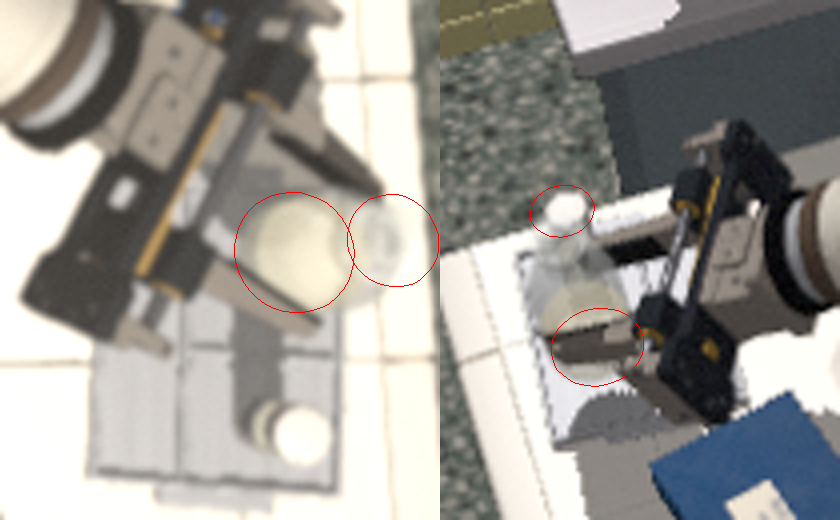

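Run:
```python
from plan import *
F=BB+.003*Z+.006*ty+.002*tx
arg=(-120,.05,.012,30,1)
f0=bot.current_contact_force()[2]
bot.line_to(place(F+.01*Z,*arg)[0],max_speed=.12)
for dz in (.006,.003,0.0005,-.002,-.0045,-.007,-.009):
    bot.line_to(place(F+[0,0,dz],*arg)[0],max_speed=.03); f=bot.current_contact_force()[2]; print(dz,round(f-f0,2),np.round(bot.current_ee_pos(),4))
    if f-f0>4: break
st()
```

```text
0.006 5.28 [ 0.4363 -0.2231  0.0541]
 t 52.52 tcp [ 0.4363 -0.2231  0.0541] op 0.646 F [-0.17  2.08  3.17]
```

Run:
```python
from plan import *
F=BB+.003*Z+.006*ty+.002*tx
t=bot.read_camera("top"); s=bot.read_camera("side")
a=np.linspace(0,2*np.pi,40)
P=[(F+np.array([0,0,z])+q*np.column_stack([np.cos(a),np.sin(a),0*a]),(0,0,255)) for z,q in((0,.03),(.146,.019))]
c=np.array([m+x*tx+y*ty+[0,0,.003] for x,y in((-.016,-.008),(.062,-.008),(.062,.076),(-.016,.076),(-.016,-.008))]); P.append((c,(0,200,0)))
cv2.imwrite("pics/k4.png",np.hstack([draw(t,P,(350,220,430,310),5),draw(s,P,(140,160,220,250),5)]))
```

```text
(no output)
```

View pics/k4.png

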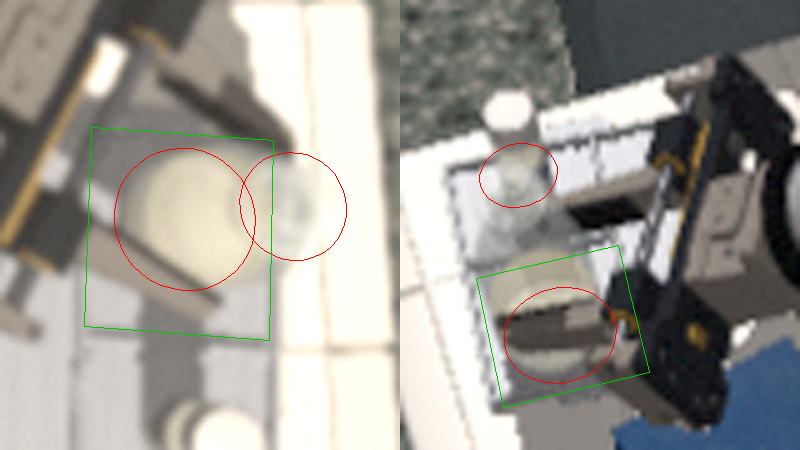

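```bash
python3 - <<'E'
from plan import *
F=BB+.003*Z+.006*ty+.002*tx
arg=(-120,.05,.012,30,1)
for dz in (.005,.004,.003):
    bot.line_to(place(F+[0,0,dz],*arg)[0],max_speed=.03); f=bot.current_contact_force(); print(dz,np.round(f,1),np.round(bot.current_ee_pos(),4))
    if f[2]>9: break
bot.set_gripper(.8,10); st("open")
p=np.array(bot.current_ee_pos());a=adir(bot.current_tool_rot())
bot.line_to(p-.10*a,max_speed=.2); st("back")
t=bot.read_camera("top"); s=bot.read_camera("side")
save(t,"k5",(250,220,430,340),4); save(s,"k6",(130,140,290,260),4)
E
python3 -c "
import cv2,numpy as np
cv2.imwrite('pics/k56.png',cv2.resize(np.hstack([cv2.imread('pics/k5.png'),cv2.imread('pics/k6.png')]),None,fx=.58,fy=.58))"
```

```text
0.005 [-0.5  3.7  9.3] [ 0.4363 -0.2231  0.0541]
open t 53.27 tcp [ 0.4352 -0.2229  0.0517] op 0.8 F [ 0.21  0.26 -0.07]
back t 53.92 tcp [ 0.478  -0.1481  0.1011] op 0.804 F [-0.35 -0.34  0.59]
```

View pics/k56.png

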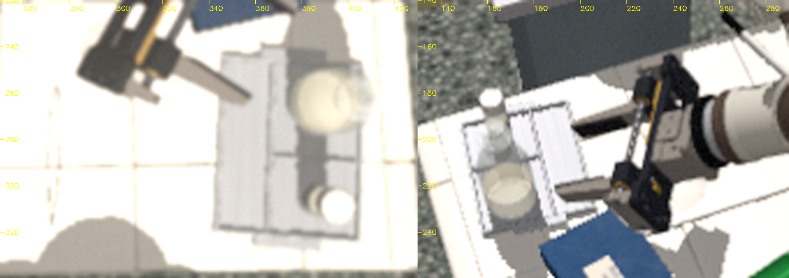

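```bash
python3 - <<'E'
from plan import *
bot.line_to(np.array([.46,-.05,.16]),max_speed=.25)
_,r=fplace(.004,-1)
bot.goto(FD+.05*Z,r); st("pre")
bot.set_gripper(.35)
bot.line_to(FD+.0045*Z,max_speed=.12)
bot.set_gripper(0,30); st("grip")
bot.line_to(FD+.2*Z,max_speed=.3); st("up")
t=bot.read_camera("top"); s=bot.read_camera("side")
save(t,"m1",(240,200,430,340),4); save(s,"m2",(130,100,320,260),4)
E
python3 -c "
import cv2,numpy as np
a=cv2.imread('pics/m1.png');b=cv2.imread('pics/m2.png')[:560]
cv2.imwrite('pics/m12.png',cv2.resize(np.hstack([a,b]),None,fx=.52,fy=.52))"
```

```text
pre t 55.52 tcp [0.3604 0.029  0.0502] op 0.8 F [ 1.17 -0.07 -0.27]
grip t 57.3 tcp [0.3605 0.0299 0.0049] op 0.087 F [0.23 0.24 2.33]
up t 58.1 tcp [0.359  0.0302 0.1983] op 0.085 F [-0.03  0.08  0.38]
```

View pics/m12.png

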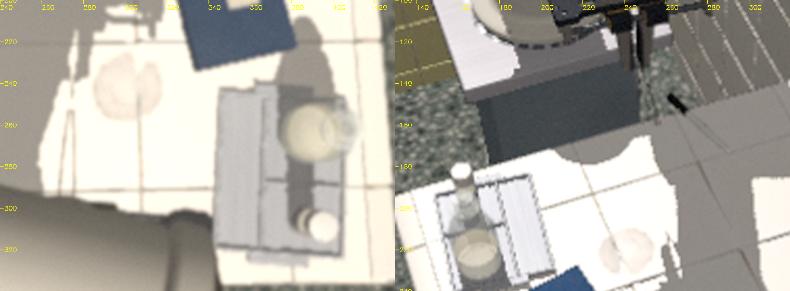

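```bash
python3 - <<'E'
from plan import *
bot.goto(*fplace(.2,-1)); st("above")
bot.line_to(fplace(.03,-1)[0],max_speed=.17); st("low")
t=bot.read_camera("top"); s=bot.read_camera("side")
save(t,"n1",(310,220,430,340),4); save(s,"n2",(130,150,250,270),4)
E
python3 -c "
import cv2,numpy as np
cv2.imwrite('pics/n12.png',cv2.resize(np.hstack([cv2.imread('pics/n1.png'),cv2.imread('pics/n2.png')]),None,fx=.83,fy=.83))"
```

```text
above t 58.92 tcp [ 0.3642 -0.1402  0.199 ] op 0.082 F [-0.77  0.6  -0.64]
low t 60.08 tcp [ 0.3654 -0.1414  0.0308] op 0.087 F [ 0.44  0.08 -0.16]
```

View pics/n12.png

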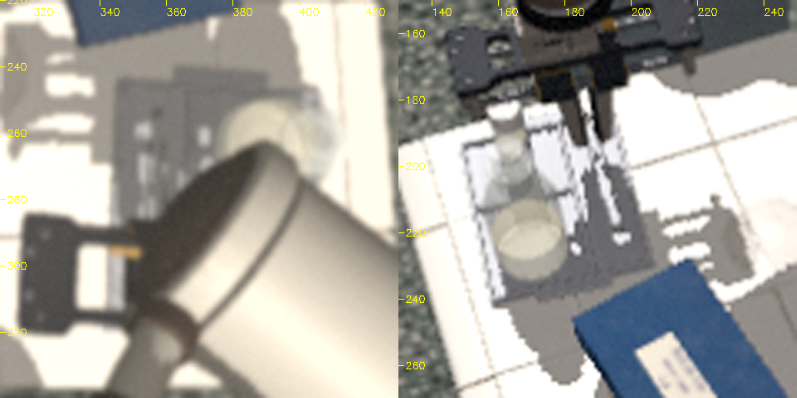

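Run:
```python
from plan import *
f0=bot.current_contact_force()[2]
bot.line_to(fplace(.012,-1)[0],max_speed=.06)
for z in(.0095,.008,.007,.006):
    bot.line_to(fplace(z,-1)[0],max_speed=.03); f=bot.current_contact_force()[2]; print(z,round(f-f0,2),np.round(bot.current_ee_pos(),4))
    if f-f0>3: break
t=bot.read_camera("side");save(t,"o1",(130,150,250,270),5);st()
```

```text
0.0095 0.24 [ 0.3646 -0.1412  0.0095]
0.008 0.62 [ 0.3647 -0.1413  0.0081]
0.007 9.68 [ 0.3648 -0.1414  0.0077]
 t 61.42 tcp [ 0.3648 -0.1414  0.0077] op 0.09 F [-3.24  1.8   8.96]
```

View pics/o1.png

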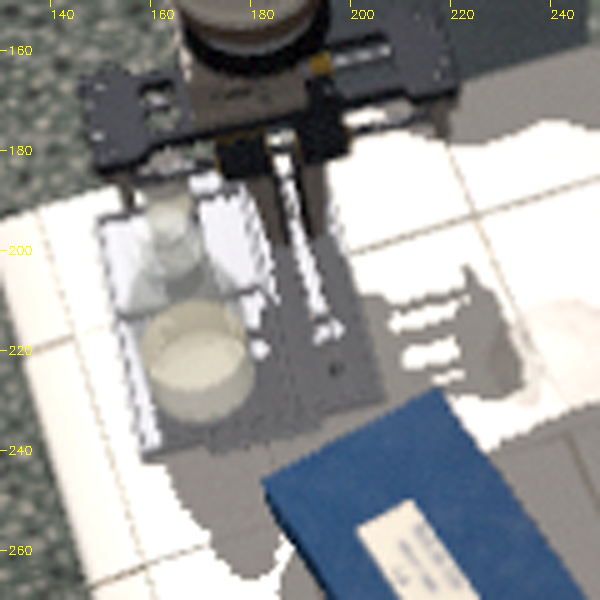

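```bash
python3 - <<'E'
from plan import *
bot.set_gripper(.22,10)
bot.line_to(fplace(.03,-1)[0],max_speed=.1)
bot.line_to(fplace(.2,-1)[0],max_speed=.22); st("up")
bot.goto(FD+.25*Z,fplace(.2,-1)[1]); st("away")
t=bot.read_camera("top"); s=bot.read_camera("side")
save(t,"q1",(320,220,430,340),5); save(s,"q2",(130,150,230,270),5)
E
python3 -c "
import cv2,numpy as np
cv2.imwrite('pics/q12.png',cv2.resize(np.hstack([cv2.imread('pics/q1.png'),cv2.imread('pics/q2.png')]),None,fx=.75,fy=.75))"
```

```text
up t 63.12 tcp [ 0.3638 -0.1406  0.1983] op 0.218 F [-0.2  -0.34  0.21]
away t 63.86 tcp [0.3597 0.0295 0.2489] op 0.215 F [ 0.31 -1.07 -0.72]
```

View pics/q12.png

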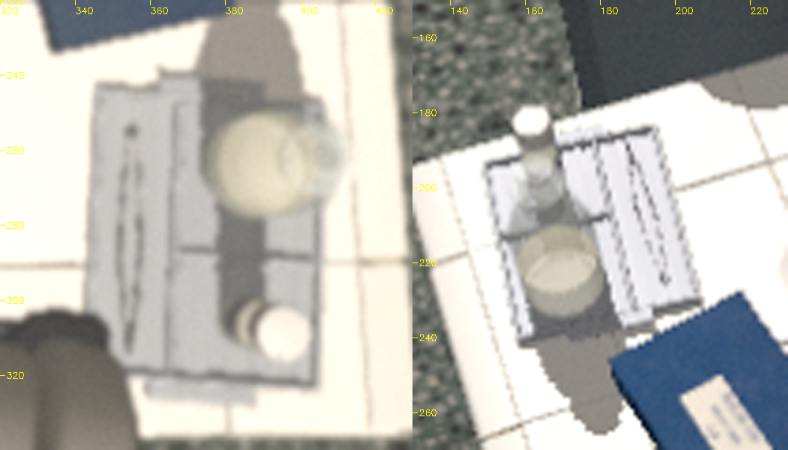

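Run:
```python
from plan import *
s=bot.read_camera("side"); cv2.imwrite("pics/z1.png",s["pixels"]); st()
```

```text
t 64.01 tcp [0.3598 0.0289 0.2491] op 0.219 F [ 0.09  0.44 -0.3 ]
```

View pics/z1.png

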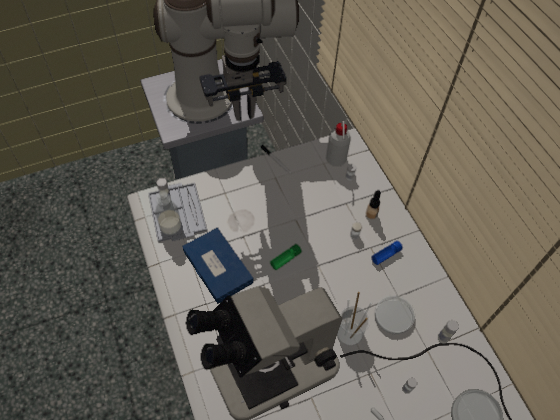

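Everything is in its bay: the bottle at side pixel (170,222), the vial at (162,187) and the forceps at (188,205). The bystanders are at the same pixels as at the start. I'm handing the job in.

```bash
python3 -c "
from workcell import bot
bot.job_done(); print(bot.current_clock())"
```

```text
the job is handed in; nothing more can be done
the job is handed in; nothing more can be done
```

The job is handed in, at about 64 s of the 72 s allowed. The last pictures show the bottle upright in the larger bay, the vial upright with its white cap up in the smaller bay, and the forceps flat in the long bay. The dropper, wash bottle and both short vials are at the same pixels as at the start. Each item was lowered until it touched, with contact forces of about 5–10 N, and then released.

It did not go cleanly:

- **Bottle knocked over:** After I had stood the bottle up, it fell across the long bay, against the blue book. I think the arm hit it while swinging from the vial to the forceps, but I did not see it happen. I only noticed while lowering the forceps.
- **How I mended it:** I laid the forceps on the bench, stood the bottle up in its bay again, then put the forceps in last. The vial stayed standing throughout, so the bottle's final placing came after the vial's.
- **Not checked:** I had no force reading at the moment of the knock, so I can't rule out that it passed the 40 N limit. The readings I took around it showed nothing high.

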